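# Walk the marble carving block home and lock it

### The arm

A 6-joint arm with a two-finger parallel gripper is mounted at the origin on the work surface. World frame = base frame: x ahead of the robot, y to its left, z up, the work surface at z = 0. Lengths are in m, angles in degrees, forces in N, time in s.
With the tool pointing down it reaches from about 0.4 to 0.825 m from the base axis. Payload 7 kg.
Tool frame: the origin (TCP) lies between the finger pads; the fingertips stand ctrl.nose_length ahead of it and the grasp point (between the pads) lies 2 mm behind it (ctrl.nose_length is the distance from the TCP to the fingertips, in m); z points along the fingers, y is the line along which they close (so a half turn about z gives the same grasp; the last joint's range is limited). The gripper opens to 88 mm and grips with 3 to 60 N. Pads are 19 mm wide; open, the fingers measure 130 mm over their backs; the gripper's body (78 mm by 193 mm) begins 47 mm behind the grasp point.
Start: joints at [-60.327, 20.546, 0.682, 0, -70.136, -16.507], TCP at [0.154, -0.657, 0.219] pointing down, gripper open.
Joint ranges: [-176.03, 176.03], [-82.01, 121.73], [-58.28, 71.71], [-173.87, 95.51], [-174.79, -0.11], [-173.66, 173.66]. Speed limits (degrees/s): [136.94, 136.94, 172.46, 180, 180, 180].

### API

Orientations are given as [roll, pitch, yaw] about the fixed x, y, z axes, in that order (R = Rz(yaw) Ry(pitch) Rx(roll)).
In Python, from plant import ctrl gives the robot as it stands.
- The arm moves only by the tool apply_moves, never from a script. Its argument "commands" is a list of rows, each a list of 3 entries, a list of its own where there are three numbers: the shift along the world's x, y, z in cm, then the turn about the world's z in rad, then the closure, from 0 (fully open) to 1 (shut). In form: [[[x, y, z], turn, jaw], ...]. A call has 1 to 20 rows; each row is the pose to reach, as a shift and turn from the pose commanded when the call began; what a row does not reach only later rows make up. A row lasts 1/12 s, in which the tool goes at most 41.7 mm and 7.16 degrees, less where a joint would pass 70% of its speed; a pose out of reach is approached as far as the arm can. A call with a gripper value outside its range is refused whole. The fingers move at their own pace and stop on an object; the grip force is fixed at half the most. Time passes only in rows, so rows that repeat a pose let the fingers close. It gives the time, the measured TCP pose, the force, the opening and the grip force at its end, in the units of the state.
- ctrl.get_obs(): the state, without advancing time (a new reading comes with each control period).
- ctrl.snapshot(name): name is "scene" or "top" or "wrist"; returns a dict with "img" (480x640x3 uint8, red, green, blue), "fx", "fy", "cx", "cy" (pixels), "dist_coeffs" ([k1, k2, p1, p2, k3] as OpenCV has them; the pictures are not rectified), "T" (4x4, takes a point from camera to world coordinates). Camera axes: x right, y up, looking along -z (the intrinsics and any distortion apply to the point x, -y, -z); pixel columns grow to the right and rows downward; lengths in m; the calibration is good to about 2 mm. A picture is of the moment at which its call begins. There is no depth.
- ctrl.close_job(): hands the job in; it is judged then, once.
Trained networks look in a picture, given as the dict that the camera call returned (one of the last four; its "shot" number tells which), for a name from the list of things; names that differ only in an ending like _2 or _b are one class to them, and where a whole thing is asked for, a point or a joint stands for the part that bears it (a point fixed in the world has none). Each returns a list of dicts, best first, with "score" (0 to 1); they miss things now and then, are a little off and sometimes report something else, mostly with a low value. They report only what shows in the picture. A call takes as long as a camera call.
- ctrl.search_frame(picture, target): "at" ([column, row] in pixels, amid what is visible of it).
- ctrl.spot_point(picture, target): "at" ([column, row] in pixels: a listed point, or the origin of a listed thing).
The state is a dict: "clock": time; "joint_pos": joint angles; "qvel": joint speeds; "tau": joint torques, N m; "tool_pos": TCP position; "orientation": TCP orientation; "force": force on the tool from outside, world axes, zero at the start; "moment": the same for the moment, N m; "opening": finger opening in m; "gripper_force": force on a finger pad.
Only numpy, scipy, OpenCV 4.12 (cv2) and the standard library are available. Lean on these libraries where they do the work, as an engineer would, in place of code of your own. Each camera call takes 0.05 s, during which the arm holds its last target. There are 200 camera calls.

### The job

The marble block is to be carved next: walk it forward into the carving stop until its far face is pressed home flush against the green sprung bumper and it sits roughly in the middle of the bumper, then swing the red turn button fully across behind it. The block is too heavy to shove straight on, and you must never push it with more than 24 N, so swing it ahead by pushing the yellow waxed-nylon buffers at its near left and near right corners in turn. Keep it flat on the table and leave the two paint jars, the mug, the can and the tools where they are.

Things in the scene. Friction and masses are not known exactly. Their poses are not given: they have to be found in the camera images.
- block: White marble block, 130 mm deep (x), 180 wide (y), 81 tall, 4.85 kg, on cork foot 45 x 110 x 6 mm. Origin: centre of its underside; x points to its far face, y left. Slides straight only over 25 N. Pushed on one buffer (73 mm off the middle), square to its face, it takes 9 to 18 N and swings (left push: clockwise from above), 1 rad per 120 mm of push, its centre going ahead a quarter of the push.
- stop: Fixed pale wood carving stop. Origin: the point on the table where the block's origin belongs; x points ahead to the bumper, y left. Back bar 340 wide, 45 tall, near face at x = 85 mm. Green bumper before it, 220 wide, 6 to 42 mm high, near face at x = 65, springs 3 N per mm, up to 8 mm. Left rail 22 wide, 24 tall along y = 146 mm; post 36 square, 50 tall at x = -81, y = 146 carries the button.
- button (a joint): Angle of the red turn button (rad): 0 = pointing straight back along the stop's -x (open), grows as its tip swings to the right (the stop's -y), pi/2 = square across behind the block, above the buffers, 1.95 = end of travel. Stiff hinge, 0.12 N m, stays where left. With the block home 7 mm remain between its near face and the square button; a block not home can be in the way.
- button_pivot (a point): Pivot of the red turn button, at its mid height 58 mm over the table, at x = -81, y = 146 mm in the stop's frame. The button is a bar 18 mm wide and 14 mm thick that reaches 120 mm from the pivot.
- button_tip (a point): Point on the middle line of the red turn button, 100 mm from its pivot, at its mid height.
- jar_red: Red paint jar with black cap, 52 mm across, 70 mm tall, stands right of the stop; leave it alone. Origin: centre of its underside.
- jar_amber: Amber glass jar with white cap, 52 mm across, 75 mm tall, stands left of the stop's rail; leave it alone. Origin: centre of its underside.
- mug: Blue mug 76 mm across, 90 mm tall, far right; leave it alone. Origin: centre of its underside.
- can: Aluminium can 80 mm across, 130 mm tall, far left; leave it alone. Origin: centre of its underside.
- scraper: Spatula lying on the right of the table; leave it alone. Origin: under its middle.
- mallet: Hammer lying on the left of the table; leave it alone. Origin: under its middle.
- left_buffer (a point): Middle of the near face of the yellow waxed-nylon buffer at the block's near left corner, 34 mm wide and 34 tall, 12 to 46 mm over the table, at x = -89, y = 73 mm in the block's frame. Slippery (friction 0.12). It yields towards the block by 1 mm per 2.5 N, at most 10 mm.
- right_buffer (a point): Middle of the near face of the yellow waxed-nylon buffer at the block's near right corner, 34 mm wide and 34 tall, 12 to 46 mm over the table, at x = -89, y = -73 mm in the block's frame. Slippery (friction 0.12). It yields towards the block by 1 mm per 2.5 N, at most 10 mm.

How it is judged (in metres and radians):
On the way, in this order (a step that is already met when the one before it is completed fails the run):
1. the block is home, flush and central, and bears on the bumper (x of block in the frame of stop above -0.003 m and y of block in the frame of stop between -0.025 and 0.025 m and angle between the x axis of block and the x axis of stop, either way round below 0.04 rad and contact force between block and stop above 0.5 N), for 0.1 s.
2. the turn button is swung across behind the block (value of joint button above 1.4 rad), for 0.2 s.
At the end, for the whole second after the job is handed in: The block rests with its far face against the bumper (within 3 mm, turned less than 0.04 rad, within 25 mm of the middle) and the turn button lies across behind it (joint above 1.4 rad) (x of block in the frame of stop above -0.003 m and y of block in the frame of stop between -0.025 and 0.025 m and angle between the x axis of block and the x axis of stop, either way round below 0.04 rad and value of joint button above 1.4 rad and linear speed of block below 0.01 m/s); the robot touches nothing.
It fails at once if the block is pushed with more than 24 N (contact force between any of the fingers, the arm and block above 24 N).
It fails at once if the block is tipped up (angle between block's own z axis and vertical above 0.08 rad).
It fails at once if a bystander is disturbed (distance of any of jar_red, jar_amber, mug, can, scraper, mallet from where it was at the start of the episode above 0.015 m).
It also fails if it takes over 72 s, if anything falls off the work surface, if the arm or the gripper's body presses on something with over 40 N, if the wrist force passes 120 N, or if a joint passes its speed limit or range.

## Working session

There is one attempt and no reset: what is moved stays moved. The work goes in short steps, Python scripts to look and compute and a tool call to move; the robot and the scene stay as the last step left them, time stands still between calls to the robot, and variables do not carry over. Pictures are saved under pics/ and viewed, at most 10 in all, crops included, and the job is handed in when it is done.

Besides the shell and the picture viewer there is one more tool, called after "Request:" by a JSON object that holds its "method" and its "body". apply_moves: Moves the arm, as the interface text tells. Its arguments: {"type":"object","properties":{"commands":{"type":"array"}},"required":["commands"]}

```bash
mkdir -p pics
cat > h.py <<'E'
import numpy as np, cv2
from plant import ctrl
def ray(p,uv):
    K=np.array([[p['fx'],0,p['cx']],[0,p['fy'],p['cy']],[0,0,1]],float)
    n=cv2.undistortPoints(np.array([[uv]],float),K,np.array(p['dist_coeffs'],float))[0,0]
    T=np.array(p['T']); return T[:3,3],T[:3,:3]@np.array([n[0],-n[1],-1.])
def at(p,uv,z):
    o,d=ray(p,uv); return o+d*(z-o[2])/d[2]
def proj(p,P):
    K=np.array([[p['fx'],0,p['cx']],[0,p['fy'],p['cy']],[0,0,1]],float)
    T=np.array(p['T']); c=(np.atleast_2d(P)-T[:3,3])@T[:3,:3]
    c=c*[1,-1,-1]
    return cv2.projectPoints(c,np.zeros(3),np.zeros(3),K,np.array(p['dist_coeffs'],float))[0][:,0]
def save(p,n): cv2.imwrite('pics/'+n,cv2.cvtColor(np.array(p['img']),cv2.COLOR_RGB2BGR))
Z=dict(block=0,stop=0,button_pivot=.058,button_tip=.058,left_buffer=.029,right_buffer=.029,jar_red=0,jar_amber=0,mug=0,can=0)
def spots(p,names):
    for n in names:
        for r in ctrl.spot_point(p,n)[:2]:
            print(n,round(r['score'],2),np.round(r['at'],1),np.round(at(p,r['at'],Z[n])[:2],4))
E
python3 - <<'E'
from h import *
print(ctrl.nose_length); o=ctrl.get_obs(); print(o)
for c in ('top','scene'):
    p=ctrl.snapshot(c); save(p,c+'1.png'); print(c,np.round(p['T'],3).tolist()); spots(p,Z)
E
```

```text
0.017
{'clock': 0.0, 'joint_pos': array([-6.03274912e+01,  2.05910538e+01,  6.33925946e-01, -2.10678098e-02,
       -7.01359754e+01, -1.65068415e+01]), 'qvel': array([ 0.01194573,  0.05985442,  0.01048982,  0.06726098, -0.04079655,
        0.00806088]), 'tau': array([ 1.02368849e-03, -5.82727182e+01,  2.93052775e+01,  6.99730530e+00,
        6.86197905e-03, -2.02287520e-04]), 'tool_pos': array([ 0.1536052 , -0.65677186,  0.21832518]), 'orientation': array([ 1.79905106e+02, -7.46722623e-03, -1.66841501e+02]), 'force': array([-0.1280198 ,  0.21351623,  0.92641138]), 'moment': array([ 0.01625149, -0.01644263, -0.01258328]), 'gripper_force': 0.0, 'opening': 0.08756005908069298}
top [[-0.003, 0.994, -0.111, 0.417], [-1.0, -0.005, -0.019, 0.01], [-0.019, 0.111, 0.994, 1.082], [0.0, 0.0, 0.0, 1.0]]
block 0.65 [344.  225.5] [ 0.569 -0.027]
button_pivot 0.87 [282.2 242.6] [0.5219 0.1175]
button_tip 0.83 [290.8 289.5] [0.4146 0.0972]
left_buffer 0.65 [324.3 270.6] [0.4584 0.0211]
right_buffer 0.63 [383.7 255.7] [ 0.4928 -0.1186]
jar_red 0.78 [413.8 177.1] [ 0.6884 -0.1998]
jar_amber 0.79 [243.7 200. ] [0.6338 0.2194]
mug 0.79 [516.5 229.3] [ 0.5576 -0.4456]
can 0.59 [121.5 242.7] [0.5294 0.5203]
scene [[-0.312, -0.641, 0.701, 1.552], [0.95, -0.219, 0.222, 0.36], [0.011, 0.736, 0.677, 1.048], [0.0, 0.0, 0.0, 1.0]]
block 0.97 [292.  253.2] [ 0.5748 -0.0272]
stop 0.67 [370.3 284.1] [0.6175 0.2129]
stop 0.66 [290.4 265.5] [ 0.6217 -0.0146]
button_pivot 0.58 [346.4 232.9] [0.5041 0.1109]
button_tip 0.56 [351.  212.9] [0.4164 0.1   ]
right_buffer 0.42 [292.3 265.9] [0.6472 0.0011]
jar_red 0.65 [215.3 264.9] [ 0.687  -0.2134]
jar_amber 0.83 [371.5 285.6] [0.6217 0.2173]
mug 0.72 [168.4 217. ] [ 0.5499 -0.4415]
mug 0.3 [351.8 213.4] [0.3514 0.0877]
can 0.83 [487.4 285.9] [0.5229 0.516 ]
```

Run:
```python
import cv2
i=cv2.imread('pics/top1.png'); cv2.imwrite('pics/top1c.png',cv2.resize(i[130:330,210:450],None,fx=3,fy=3,interpolation=cv2.INTER_CUBIC)[:600,:720])
```

```text
(no output)
```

View pics/top1c.png

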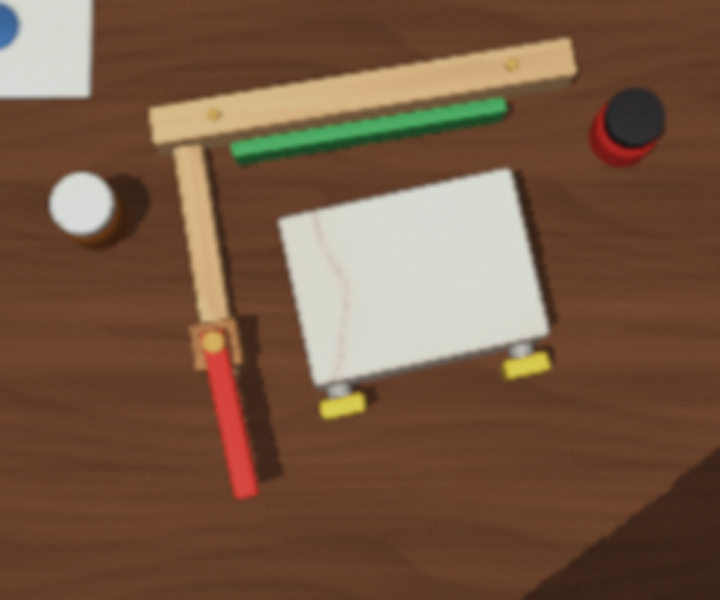

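The top crop shows the block turned roughly 13° from the image axes, with the stop turned about 10°. The button is open at the left and both buffers are visible (crop pixels: left 343,405; right 527,365). I'll fit the poses from the corner pixels.

```bash
cat >> h.py <<'E'
from scipy.optimize import least_squares
def tf(q,P):
    P=np.array(P,float); c,s=np.cos(q[2]),np.sin(q[2]); o=P.copy()
    o[:,0]=q[0]+c*P[:,0]-s*P[:,1]; o[:,1]=q[1]+s*P[:,0]+c*P[:,1]; return o
def fit(p,P,uv,q0):
    f=lambda q:(proj(p,tf(q,P))-uv).ravel()
    r=least_squares(f,q0,x_scale=[.1,.1,.5],loss='soft_l1'); return r.x,np.round(r.fun.reshape(-1,2),1)
def fitmask(p,mask,P,q0): # not used
    pass
H=.084
BLK=[[.065,.09,H],[.065,-.09,H],[-.065,-.09,H],[-.065,.09,H]]
def rel(s,b):
    c,sn=np.cos(s[2]),np.sin(s[2]); d=np.array(b[:2])-s[:2]
    return np.array([c*d[0]+sn*d[1],-sn*d[0]+c*d[1],b[2]-s[2]])
E
python3 - <<'E'
from h import *
p=ctrl.snapshot('top')
cv=lambda a:np.array(a,float)/3+[210,130]-.33
b,r=fit(p,BLK+[[-.089,.073,.046],[-.089,-.073,.046]],cv([(279,218),(513,169),(549,333),(314,385),(343,411),(527,371)]),[.57,-.03,.2])
print('block',b,r.tolist())
S=[[.085,.17,.045],[.085,-.17,.045],[.065,.11,.042],[.065,-.11,.042],[-.081,.146,.065]]
s,r=fit(p,S,cv([(156,145),(577,74),(236,157),(507,114),(213,342)]),[.6,-.02,.2])
print('stop',s,r.tolist()); print('rel',rel(s,b))
pt=at(p,cv([(245,495)])[0],.065);pv=tf(s,[[-.081,.146,0]])[0];print('pivot',pv,'but dir',np.arctan2(*(pv-pt)[[1,0]])-s[2])
E
```

```text
block [ 0.5671034  -0.03190253  0.20542032] [[-0.2, -0.7], [-0.6, -0.8], [0.3, 0.3], [-0.1, -0.3], [0.1, 0.7], [0.5, 0.9]]
stop [ 0.62108041 -0.01151846  0.1587398 ] [[-0.4, -0.2], [0.6, 0.3], [-0.8, 0.1], [0.3, -0.6], [0.2, 0.3]]
rel [-0.05652055 -0.01159543  0.04668052]
pivot [0.51802    0.11984193 0.        ] but dir 0.051409492183041416
```

Request:
{"method": "apply_moves", "body": {"commands": [[[24.6,30.7,0],-0.02,1],[[24.6,30.7,0],-0.02,1],[[24.6,30.7,0],-0.02,1],[[24.6,30.7,0],-0.02,1],[[24.6,30.7,0],-0.02,1],[[24.6,30.7,0],-0.02,1],[[24.6,30.7,0],-0.02,1],[[24.6,30.7,0],-0.02,1],[[24.6,30.7,0],-0.02,1],[[29.0,67.4,0],-0.02,1],[[29.0,67.4,0],-0.02,1],[[29.0,67.4,0],-0.02,1],[[29.0,67.4,0],-0.02,1],[[29.0,67.4,0],-0.02,1],[[29.0,67.4,0],-0.02,1],[[29.0,67.4,0],-0.02,1],[[29.0,67.4,0],-0.02,1],[[29.0,67.4,0],-0.02,1],[[29.0,67.4,0],-0.02,1],[[29.0,67.4,0],-0.02,1]]}}

```text
clock: 2.82
tool_pos: [0.4442, 0.0196, 0.2195]
orientation: [180.0, 0.0, -167.7]
force: [0.6, 0.1, -0.3]
opening: 0.0004
gripper_force: 0.0
```

Request:
{"method": "apply_moves", "body": {"commands": [[[0,0,-4],0,1],[[0,0,-8],0,1],[[0,0,-12],0,1],[[0,0,-15],0,1],[[0,0,-17],0,1],[[0,0,-17],0,1],[[0,0,-17],0,1]]}}

```text
clock: 3.4
tool_pos: [0.4432, 0.0158, 0.049]
orientation: [-179.9, -0.1, -168.0]
force: [0.4, 0.8, 0.7]
opening: 0.0006
gripper_force: 0.0
```

```bash
cat >> h.py <<'E'
S=np.array([0.62108,-0.01152,0.15874])
def meas(q0,name=None):
    p=ctrl.snapshot('top'); im=np.array(p['img']).astype(int)
    m=((im.min(2)>140)&(im.max(2)-im.min(2)<40)).astype(np.uint8)
    z=np.zeros_like(m); q=proj(p,tf(q0,np.array(BLK)*[1.5,1.4,1])); cv2.fillConvexPoly(z,q.astype(np.int32),1); m&=z
    g=cv2.GaussianBlur(m.astype(np.float32),(0,0),1.5)
    def cost(v):
        r=np.zeros_like(m); qq=proj(p,tf(v,BLK)); cv2.fillConvexPoly(r,np.round(qq*16).astype(np.int32),1,shift=4)
        return np.abs(cv2.GaussianBlur(r.astype(np.float32),(0,0),1.5)-g).sum()
    from scipy.optimize import minimize
    sx=np.array(q0)+np.array([[0,0,0],[.012,0,0],[0,.012,0],[0,0,.12]])
    r=minimize(cost,q0,method='Nelder-Mead',options=dict(initial_simplex=sx,xatol=1e-4,fatol=.1))
    if name: save(p,name)
    print('block',np.round(r.x,4),'rel',np.round(rel(S,r.x),4),'cost',r.fun,m.sum()); return r.x,p
def plan(b,side,push,off=.0095,comp=.005,n=None,step=.003):
    """tool path for a push on one buffer; side +1 left, -1 right; world tcp x,y,heading"""
    b=np.array(b,float); n=n or int(np.ceil(push/step)); out=[]
    for i in range(n+1):
        c=tf(b,[[-.089,.073*side,0]])[0]; h=np.array([np.cos(b[2]),np.sin(b[2])])
        k=comp*min(1,(i+1)/3)
        out.append([*(c[:2]-(off-k)*h),b[2]])
        b[:2]+=h*push/n*.25; b[2]-=side*push/n/.12
    print('end rel',np.round(rel(S,b),4)); return np.array(out)
def rows(path):
    o=ctrl.get_obs(); t=np.array(o['tool_pos']); y=np.deg2rad(o['orientation'][2])
    y=(y+np.pi/2)%np.pi-np.pi/2
    print('tcp',np.round(t,4),round(y,3),'F',np.round(o['force'],1),'t',o['clock'])
    for w in path: print([[round((w[0]-t[0])*100,2),round((w[1]-t[1])*100,2),0],round(w[2]-y,3),1],end=',')
    print()
E
python3 - <<'E'
from h import *
b,p=meas([.5671,-.0319,.205],'a.png'); spots(p,['left_buffer','right_buffer'])
for s in(1,-1):print(tf(b,[[-.089,.073*s,0]]))
rows(plan(b,1,.03))
E
```

```text
block [ 0.5701 -0.0299  0.2085] rel [-0.0532 -0.0101  0.0498] cost 1181.0 3504
right_buffer 0.61 [385.5 253.5] [ 0.498  -0.1229]
[[0.46792437 0.02309993 0.        ]]
[[ 0.4981473  -0.11973765  0.        ]]
end rel [-0.045  -0.0107 -0.2252]
tcp [0.445  0.017  0.0509] 0.21 F [-0.1 -0.7 -0.6] t 3.55
[[np.float64(1.53), np.float64(0.45), 0], np.float64(-0.001), 1],[[np.float64(1.9), np.float64(0.77), 0], np.float64(-0.026), 1],[[np.float64(2.27), np.float64(1.07), 0], np.float64(-0.051), 1],[[np.float64(2.49), np.float64(1.34), 0], np.float64(-0.076), 1],[[np.float64(2.72), np.float64(1.61), 0], np.float64(-0.101), 1],[[np.float64(2.96), np.float64(1.86), 0], np.float64(-0.126), 1],[[np.float64(3.2), np.float64(2.12), 0], np.float64(-0.151), 1],[[np.float64(3.44), np.float64(2.36), 0], np.float64(-0.176), 1],[[np.float64(3.69), np.float64(2.6), 0], np.float64(-0.201), 1],[[np.float64(3.95), np.float64(2.84), 0], np.float64(-0.226), 1],[[np.float64(4.22), np.float64(3.06), 0], np.float64(-0.251), 1],
```

View pics/a.png

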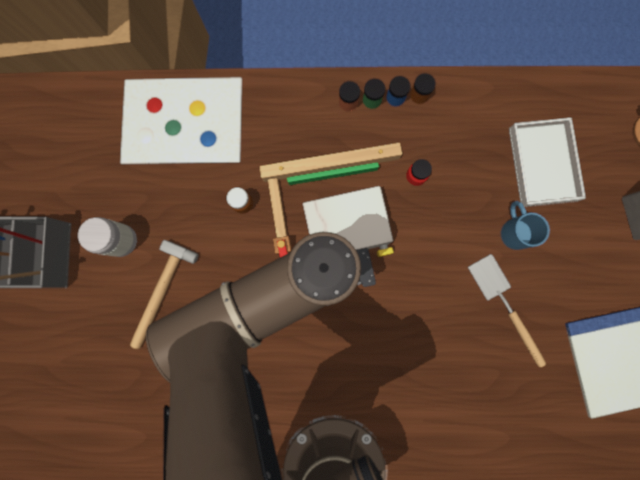

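Request:
{"method": "apply_moves", "body": {"commands": [[[0.5,0.2,-0.3],0,1],[[1.0,0.3,-0.3],0,1],[[1.2,0.35,-0.3],0,1],[[1.4,0.4,-0.3],0,1],[[1.55,0.5,-0.3],0,1],[[1.7,0.6,-0.3],-0.01,1],[[1.9,0.75,-0.3],-0.03,1],[[2.1,0.9,-0.3],-0.04,1],[[2.25,1.07,-0.3],-0.05,1],[[2.4,1.2,-0.3],-0.06,1]]}}

```text
clock: 4.38
tool_pos: [0.4679, 0.029, 0.0462]
orientation: [-180.0, -0.0, -171.5]
force: [0.3, 1.1, 0.1]
opening: 0.0004
gripper_force: 0.0
```

```bash
python3 - <<'E'
import re
s=open('h.py').read()
s=s.replace("    g=cv2.Gauss","    w=~((m==0)&((im[...,0]-im[...,2])<.42*im[...,0]))\n    w=cv2.erode(w.astype(np.uint8),np.ones((3,3)))\n    g=cv2.Gauss",1)
s=s.replace("-g).sum()","-g)[w>0].sum()")
open('h.py','w').write(s)
E
python3 - <<'E'
from h import *
b,p=meas([.5701,-.0299,.16])
q=ctrl.snapshot('scene'); save(q,'s2.png'); spots(q,['block'])
print(proj(p,tf(b,BLK)).round(), proj(q,tf(b,BLK)).round())
im=np.array(p['img'])[150:290,250:430]; im=cv2.resize(im[...,::-1],None,fx=4,fy=4)
v=((proj(p,tf(b,BLK))-[250,150])*4).astype(np.int32); cv2.polylines(im,[v],1,(0,0,255),1)
cv2.imwrite('pics/b.png',im)
rows(plan(b,1,.02))
E
```

```text
block [ 0.5644 -0.0304  0.2166] rel [-0.0589 -0.0097  0.0579] cost 28.591327667236328 2897
block 0.87 [291.1 253.2] [ 0.5757 -0.0296]
block 0.5 [203.5 180. ] [ 0.3459 -0.4269]
[[302. 203.]
 [379. 186.]
 [393. 242.]
 [314. 259.]] [[322. 248.]
 [255. 243.]
 [263. 211.]
 [326. 216.]]
end rel [-0.0532 -0.0098 -0.1326]
tcp [0.4678 0.0289 0.0462] 0.15 F [-0.3  0.  -0.2] t 4.5333
[[np.float64(-1.36), np.float64(-0.88), 0], np.float64(0.067), 1],[[np.float64(-1.01), np.float64(-0.57), 0], np.float64(0.043), 1],[[np.float64(-0.64), np.float64(-0.28), 0], np.float64(0.019), 1],[[np.float64(-0.43), np.float64(-0.02), 0], np.float64(-0.005), 1],[[np.float64(-0.22), np.float64(0.24), 0], np.float64(-0.028), 1],[[np.float64(-0.0), np.float64(0.49), 0], np.float64(-0.052), 1],[[np.float64(0.22), np.float64(0.73), 0], np.float64(-0.076), 1],[[np.float64(0.45), np.float64(0.97), 0], np.float64(-0.1), 1],
```

View pics/b.png

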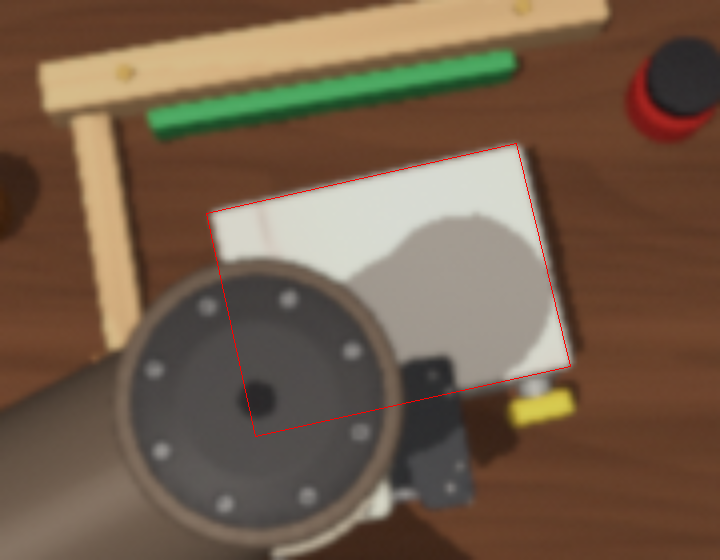

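The fitted outline matches the block at crop pixels (209,212), (517,144) and (570,366). The block has not moved, and there is no contact force yet. I'll check the fingers against the buffer from the scene camera.

Run:
```python
from h import *
p=ctrl.snapshot('scene'); o=ctrl.get_obs(); t=o['tool_pos']
b=np.array([.5655,-.031,.212])
im=np.array(p['img'])[150:300,200:400]; im=cv2.resize(im[...,::-1],None,fx=4,fy=4)
f=lambda P:((proj(p,P)-[200,150])*4).astype(np.int32)
cv2.polylines(im,[f(tf(b,BLK))],1,(0,0,255),1)
for P in ([t[0],t[1],t[2]],[t[0],t[1],t[2]-.017],tf(b,[[-.089,.073,.029]])[0]): cv2.circle(im,tuple(int(x) for x in f(P)[0]),4,(255,0,255),1)
cv2.imwrite('pics/s3.png',im)
p=ctrl.snapshot('wrist');save(p,'w.png')
```

```text
(no output)
```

View pics/s3.png

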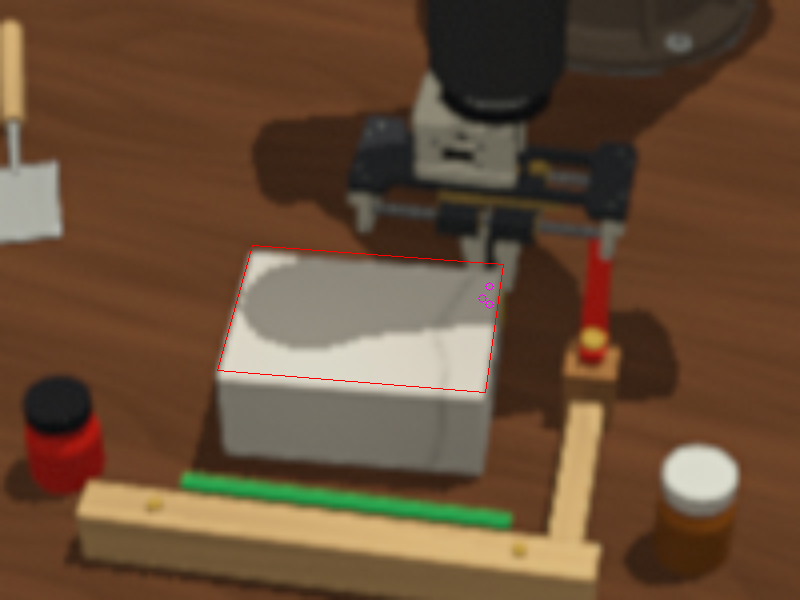

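View pics/w.png

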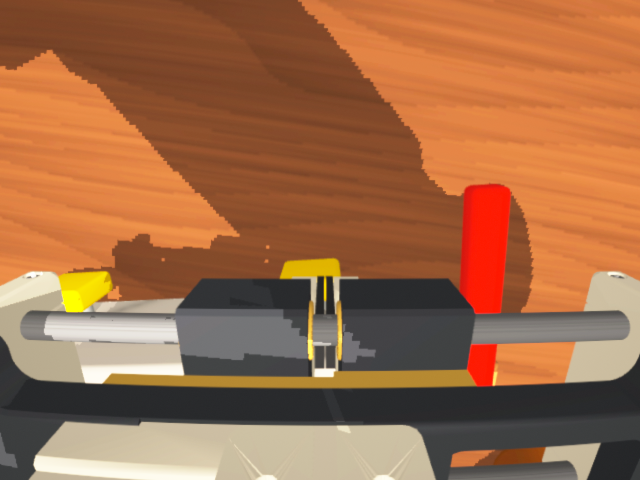

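The scene view shows the fingers just behind the block's left near corner at (490,260). In the wrist view the left buffer is at (310,268), partly hidden by the fingers at (325,330). I'll project known points into the wrist picture to check.

Run:
```python
from h import *
p=ctrl.snapshot('wrist'); o=ctrl.get_obs(); t=o['tool_pos']
T=np.array(p['T']); print(t, T[:3,3], 'view',-T[:3,2].round(2),'up',T[:3,1].round(2))
print('tcp,tip',proj(p,[t,t-[0,0,.017]]).round())
b=np.array([.5655,-.031,.212])
print('Lbuf corners top near/far', proj(p,tf(b,[[-.089,.09,.046],[-.089,.056,.046],[-.089,.056,.012],[-.089,.09,.012],[-.089,-.056,.046],[-.089,-.09,.046]])).round().tolist())
print('block near top', proj(p,tf(b,BLK[2:])).round().tolist())
for n in('left_buffer','right_buffer','button_tip'):
  print(n,[(round(r['score'],2),np.round(r['at']),at(p,r['at'],Z[n]).round(4)) for r in ctrl.spot_point(p,n)[:2]])
print('button tip end exp at angle0', at(p,[487,186],.065), at(p,[310,260],.046))
```

```text
[0.46761646 0.02871958 0.04624101] [0.39200258 0.01815348 0.21342156] view [ 0.28  0.04 -0.96] up [-0.95 -0.14 -0.28]
tcp,tip [[323. 287.]
 [323. 275.]]
Lbuf corners top near/far [[343.0, 276.0], [279.0, 279.0], [286.0, 258.0], [340.0, 254.0], [78.0, 289.0], [24.0, 291.0]]
block near top [[-19.0, 368.0], [350.0, 359.0]]
left_buffer [(0.9, array([310., 268.]), array([0.4649, 0.0205, 0.029 ])), (0.74, array([518., 462.]), array([0.5949, 0.1942, 0.029 ]))]
right_buffer [(0.71, array([ 68., 281.]), array([ 0.4958, -0.1236,  0.029 ]))]
button_tip [(0.77, array([485., 230.]), array([0.4219, 0.0999, 0.058 ]))]
button tip end exp at angle0 [0.40090865 0.09157303 0.065     ] [0.45349615 0.01992587 0.046     ]
```

Run:
```python
from h import *
p=ctrl.snapshot('wrist'); im=np.array(p['img'])[235:385,240:440]
cv2.imwrite('pics/w2.png',cv2.resize(im[...,::-1],None,fx=4,fy=4,interpolation=cv2.INTER_CUBIC))
```

```text
(no output)
```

View pics/w2.png

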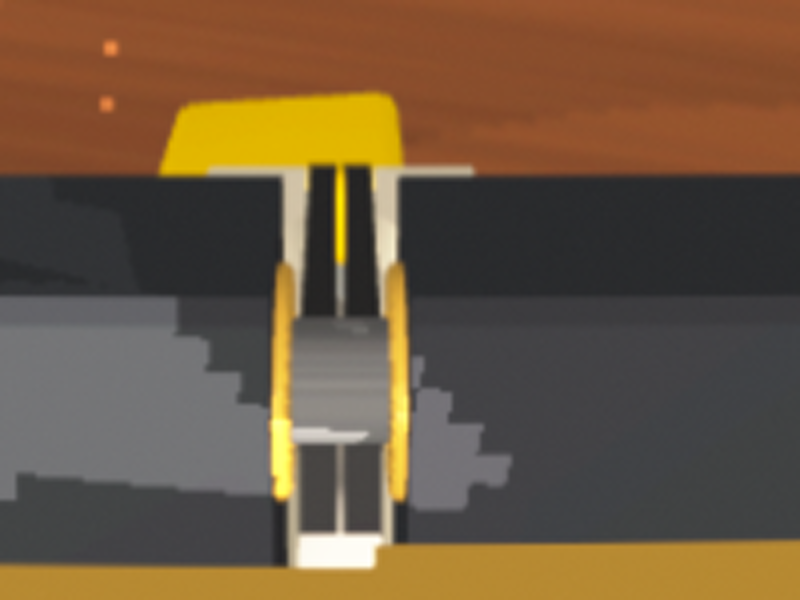

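The fingertips end at about wrist row 276, right over the buffer's upper edge. I'll creep forward a few mm and watch the force.

Request:
{"method": "apply_moves", "body": {"commands": [[[0.1,0.03,0],0,1],[[0.2,0.06,0],0,1],[[0.3,0.1,0],0,1],[[0.3,0.1,0],0,1],[[0.3,0.1,0],0,1]]}}

```text
clock: 5.3
tool_pos: [0.4708, 0.0298, 0.0462]
orientation: [-180.0, -0.0, -171.4]
force: [1.1, -0.1, -0.2]
opening: 0.0006
gripper_force: 0.0
```

Run:
```python
from h import *
p=ctrl.snapshot('wrist'); o=ctrl.get_obs(); t=o['tool_pos']; print(t,o['force'],o['moment'])
im=np.array(p['img']).astype(int)
y=(im[...,0]>150)&(im[...,1]>130)&(im[...,2]<60)
ys,xs=np.nonzero(y[240:300,260:360]); print('yellow',ys.min()+240,ys.max()+240,xs.min()+260,xs.max()+260)
b=np.array([.5655,-.031,.212])
for dx in(0,.01,.02):print(dx,proj(p,tf(b,[[-.089+dx,.09,.046],[-.089+dx,.056,.046],[-.089+dx,.056,.012],[-.089+dx,.09,.012]])).round(1).tolist())
h=np.array([np.cos(.15),np.sin(.15),0])*.0095
print('finger near-bottom', proj(p,[t-h-[0,0,.017], t-h, t-h-[0,0,0.009]]).round(1).tolist())
```

```text
[0.47069896 0.02974647 0.04620633] [0.98107368 0.32566791 0.01848796] [ 0.02008686  0.00110988 -0.01915348]
yellow 253 294 277 339
0 [[342.0, 269.7], [277.3, 273.4], [284.5, 252.5], [339.3, 249.3]]
0.01 [[342.9, 287.3], [279.2, 290.8], [286.0, 267.6], [340.1, 264.5]]
0.02 [[343.7, 304.2], [281.0, 307.6], [287.4, 282.2], [340.8, 279.2]]
finger near-bottom [[322.8, 259.2], [322.7, 270.3], [322.8, 264.2]]
```

Request:
{"method": "apply_moves", "body": {"commands": [[[0.1,0.03,0],0,1],[[0.2,0.06,0],0,1],[[0.3,0.1,0],0,1],[[0.3,0.1,0],0,1]]}}

```text
clock: 5.68
tool_pos: [0.474, 0.0309, 0.0463]
orientation: [180.0, 0.0, -171.4]
force: [0.5, -0.3, 0.8]
opening: 0.0004
gripper_force: 0.0
```

Run:
```python
from h import *
p=ctrl.snapshot('wrist'); o=ctrl.get_obs(); t=o['tool_pos']; print(t,o['force'],o['moment'])
im=np.array(p['img']).astype(int)
y=(im[...,0]>150)&(im[...,1]>130)&(im[...,2]<60)
ys,xs=np.nonzero(y[230:300,260:360]); print('yellow',ys.min()+230,ys.max()+230,xs.min()+260,xs.max()+260)
im=np.array(p['img'])[215:315,240:400]
cv2.imwrite('pics/w3.png',cv2.resize(im[...,::-1],None,fx=5,fy=5,interpolation=cv2.INTER_CUBIC))
```

```text
[0.47387604 0.03082528 0.04627323] [-0.20488173 -0.30527271  0.44918398] [-0.00411855  0.03668093 -0.00237115]
yellow 248 288 275 339
```

View pics/w3.png

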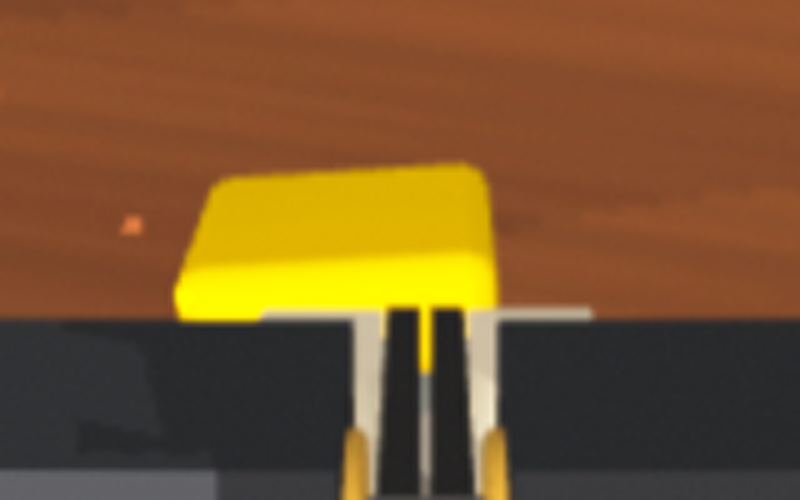

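The buffer's bright top face is at crop rows 268–320, and the finger bars end above it, so the fingertip is passing over the buffer. I'll back off and measure where the fingertip really is.

Request:
{"method": "apply_moves", "body": {"commands": [[[-2,-0.4,0],0.06,1],[[-4.2,-0.8,0],0.06,1],[[-4.2,-0.8,0],0.06,1],[[-4.2,-0.8,0],0.06,1]]}}

```text
clock: 6.07
tool_pos: [0.431, 0.0226, 0.0465]
orientation: [180.0, 0.0, -168.0]
force: [0.7, 0.1, 0.8]
opening: 0.0
gripper_force: 0.0
```

Run:
```python
from h import *
p=ctrl.snapshot('scene'); o=ctrl.get_obs(); t=o['tool_pos']; print(t)
im=np.array(p['img'])[165:245,270:370]; im=cv2.resize(im[...,::-1],None,fx=7,fy=7,interpolation=cv2.INTER_CUBIC)
f=lambda P:((proj(p,P)-[270,165])*7).astype(np.int32)
h=np.array([np.cos(.21),np.sin(.21),0])
for k,c in((0,(255,0,255)),(-.017,(0,255,255)),(.049,(255,255,0))):
  for s in (-.0095,0,.0095): cv2.circle(im,tuple(int(x) for x in f(t+s*h+[0,0,k])[0]),3,c,-1)
cv2.imwrite('pics/s4.png',im)
```

```text
[0.43207541 0.02294233 0.04662553]
```

View pics/s4.png

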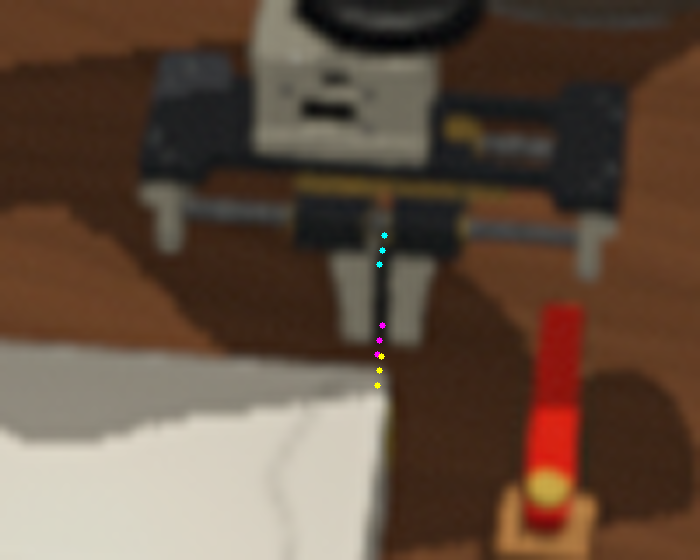

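The fingertip ends at crop row ~342, about 24 mm higher than the reported TCP implies. Pushing at TCP z ≈ 0.024 therefore puts the tip at about 30 mm, with the body still above the block. I'll lower it and push gently.

Request:
{"method": "apply_moves", "body": {"commands": [[[0,0,-1.2],0,1],[[0,0,-2.2],0,1],[[0,0,-2.2],0,1],[[0.6,0.05,-2.2],0,1],[[1.2,0.1,-2.2],0,1],[[1.6,0.15,-2.2],0,1],[[2.0,0.2,-2.2],0,1],[[2.2,0.2,-2.2],0,1],[[2.4,0.25,-2.2],0,1],[[2.6,0.3,-2.2],0,1],[[2.6,0.3,-2.2],0,1]]}}

```text
clock: 7.03
tool_pos: [0.4553, 0.0246, 0.0236]
orientation: [-180.0, -0.3, -168.0]
force: [-6.7, 0.1, 1.5]
opening: 0.0004
gripper_force: 3.6
```

```bash
python3 - <<'E'
s=open('h.py').read()
s=s.replace("[[round((w[0]-t[0])*100,2),round((w[1]-t[1])*100,2),0],round(w[2]-y,3),1]","'[[%.2f,%.2f,0],%.2f,1]'%((w[0]-t[0])*100,(w[1]-t[1])*100,w[2]-y)")
open('h.py','w').write(s)
E
python3 - <<'E'
from h import *
b,p=meas([.5665,-.031,.21])
rows(plan([.568,-.0305,.210],1,.032,step=.002))
E
```

```text
block [ 0.5644 -0.0303  0.2156] rel [-0.0589 -0.0096  0.0568] cost 29.20521354675293 3342
end rel [-0.047  -0.011  -0.2321]
tcp [0.4551 0.0246 0.0235] 0.209 F [-7.4 -0.5  1.3] t 7.0833
[[0.29,-0.39,0],0.00,1],[[0.59,-0.16,0],-0.02,1],[[0.90,0.06,0],-0.03,1],[[1.04,0.24,0],-0.05,1],[[1.19,0.42,0],-0.07,1],[[1.33,0.60,0],-0.08,1],[[1.49,0.77,0],-0.10,1],[[1.64,0.95,0],-0.12,1],[[1.80,1.12,0],-0.13,1],[[1.96,1.28,0],-0.15,1],[[2.12,1.45,0],-0.17,1],[[2.29,1.61,0],-0.18,1],[[2.46,1.77,0],-0.20,1],[[2.63,1.93,0],-0.22,1],[[2.80,2.08,0],-0.23,1],[[2.98,2.23,0],-0.25,1],[[3.16,2.38,0],-0.27,1],
```

Request:
{"method": "apply_moves", "body": {"commands": [[[0.2,0,0],0,1],[[0.4,0,0],-0.02,1],[[0.6,0.1,0],-0.03,1],[[0.8,0.2,0],-0.05,1],[[1.0,0.4,0],-0.07,1],[[1.15,0.55,0],-0.08,1],[[1.3,0.7,0],-0.1,1],[[1.45,0.9,0],-0.12,1],[[1.6,1.05,0],-0.13,1]]}}

```text
clock: 7.83
tool_pos: [0.469, 0.0347, 0.0227]
orientation: [-179.9, -0.5, -175.6]
force: [-12.0, 1.5, -1.5]
opening: 0.0003
gripper_force: 5.8
```

Run:
```python
from h import *
b,p=meas([.5665,-.031,.15]); p=ctrl.snapshot('wrist'); spots(p,['left_buffer','right_buffer'])
rows(plan(b,1,.02,step=.002))
```

```text
block [ 0.5675 -0.0301  0.0789] rel [-0.0559 -0.0099 -0.0798] cost 26.59343719482422 3205
left_buffer 0.43 [319.8 311.6] [0.4805 0.0343]
right_buffer 0.93 [ 49.7 300.1] [ 0.4872 -0.1126]
end rel [-0.0505 -0.0108 -0.2632]
tcp [0.4692 0.0349 0.0228] 0.078 F [-10.6   2.9  -0. ] t 8.0333
[[-0.41,0.01,0],0.00,1],[[-0.08,0.20,0],-0.02,1],[[0.25,0.37,0],-0.03,1],[[0.41,0.54,0],-0.05,1],[[0.58,0.70,0],-0.07,1],[[0.75,0.85,0],-0.08,1],[[0.93,1.01,0],-0.10,1],[[1.10,1.16,0],-0.12,1],[[1.28,1.31,0],-0.13,1],[[1.46,1.45,0],-0.15,1],[[1.65,1.59,0],-0.17,1],
```

Request:
{"method": "apply_moves", "body": {"commands": [[[0.2,0.15,0],-0.02,1],[[0.38,0.3,0],-0.03,1],[[0.55,0.5,0],-0.05,1],[[0.72,0.65,0],-0.07,1],[[0.9,0.8,0],-0.08,1],[[1.08,0.95,0],-0.1,1],[[1.25,1.1,0],-0.12,1],[[1.43,1.25,0],-0.13,1],[[1.6,1.4,0],-0.15,1],[[1.8,1.55,0],-0.16,1],[[0.5,1.55,0],-0.16,1],[[-1,1.5,0],-0.16,1],[[-2,1.5,0],-0.16,1]]}}

```text
clock: 9.12
tool_pos: [0.453, 0.0512, 0.0242]
orientation: [180.0, 0.0, 175.4]
force: [0.7, -0.1, -0.2]
opening: 0.0002
gripper_force: 0.0
```

Run:
```python
from h import *
b,p=meas([.57,-.031,-.06])
rows(plan(b,-1,.052,step=.0025))
p=ctrl.snapshot('wrist'); spots(p,['left_buffer','right_buffer'])
```

```text
block [ 0.5715 -0.0327 -0.0946] rel [-0.0523 -0.0131 -0.2533] cost 38.290836334228516 3784
end rel [-0.0388 -0.0136  0.2006]
tcp [0.4513 0.0507 0.0242] -0.081 F [-3.2 -0.3  0.6] t 9.1667
[[1.69,-14.69,0],-0.01,1],[[2.05,-14.92,0],0.01,1],[[2.42,-15.14,0],0.03,1],[[2.62,-15.35,0],0.05,1],[[2.83,-15.54,0],0.07,1],[[3.04,-15.74,0],0.09,1],[[3.26,-15.93,0],0.11,1],[[3.48,-16.11,0],0.13,1],[[3.70,-16.29,0],0.15,1],[[3.93,-16.47,0],0.17,1],[[4.16,-16.64,0],0.19,1],[[4.40,-16.81,0],0.21,1],[[4.64,-16.97,0],0.23,1],[[4.88,-17.12,0],0.25,1],[[5.12,-17.28,0],0.28,1],[[5.37,-17.42,0],0.30,1],[[5.62,-17.56,0],0.32,1],[[5.87,-17.70,0],0.34,1],[[6.13,-17.83,0],0.36,1],[[6.39,-17.96,0],0.38,1],[[6.65,-18.08,0],0.40,1],[[6.91,-18.19,0],0.42,1],
left_buffer 0.62 [326.6 361.3] [0.4939 0.0493]
right_buffer 0.57 [ 68.4 349.3] [ 0.4774 -0.0981]
```

Request:
{"method": "apply_moves", "body": {"commands": [[[0,-4,0],0,1],[[0,-8,0],0,1],[[0,-12,0],0,1],[[0,-14.7,0],0,1],[[0,-14.7,0],0,1],[[0.8,-14.7,0],0,1],[[1.3,-14.7,0],0,1],[[1.6,-14.75,0],0,1],[[1.8,-14.8,0],0.01,1],[[2.0,-14.9,0],0.01,1],[[2.2,-15.0,0],0.02,1],[[2.4,-15.15,0],0.03,1],[[2.6,-15.35,0],0.05,1],[[2.8,-15.55,0],0.07,1],[[3.0,-15.7,0],0.09,1],[[3.2,-15.9,0],0.11,1],[[3.4,-16.1,0],0.13,1]]}}

```text
clock: 10.73
tool_pos: [0.4831, -0.1094, 0.0228]
orientation: [-180.0, -0.5, -177.1]
force: [-10.5, -1.0, 3.5]
opening: 0.0005
gripper_force: 5.6
```

Run:
```python
from h import *
b,p=meas([.575,-.033,0.03])
rows(plan(b,-1,.035,step=.0025))
p=ctrl.snapshot('wrist'); spots(p,['left_buffer','right_buffer'])
```

```text
block [ 0.5739 -0.0342  0.0337] rel [-0.0502 -0.0149 -0.125 ] cost 66.22537231445312 2405
end rel [-0.0409 -0.0147  0.1861]
tcp [ 0.4836 -0.1097  0.0228] 0.053 F [-8.8 -4.1  0.8] t 10.7833
[[-0.41,-0.07,0],-0.02,1],[[-0.03,-0.24,0],0.00,1],[[0.35,-0.40,0],0.02,1],[[0.56,-0.57,0],0.04,1],[[0.78,-0.73,0],0.06,1],[[1.00,-0.88,0],0.08,1],[[1.22,-1.04,0],0.10,1],[[1.45,-1.18,0],0.12,1],[[1.68,-1.33,0],0.14,1],[[1.91,-1.47,0],0.16,1],[[2.15,-1.60,0],0.18,1],[[2.38,-1.73,0],0.19,1],[[2.63,-1.86,0],0.21,1],[[2.87,-1.98,0],0.23,1],[[3.11,-2.09,0],0.25,1],[[3.36,-2.20,0],0.27,1],
left_buffer 0.69 [593.5 304.4] [0.4843 0.0378]
right_buffer 0.46 [324.3 309.1] [ 0.4931 -0.1084]
```

Request:
{"method": "apply_moves", "body": {"commands": [[[0.23,-0.2,0],0.02,1],[[0.46,-0.35,0],0.04,1],[[0.68,-0.5,0],0.06,1],[[0.9,-0.7,0],0.08,1],[[1.13,-0.85,0],0.1,1],[[1.36,-1.0,0],0.12,1],[[1.6,-1.15,0],0.14,1],[[1.83,-1.3,0],0.16,1],[[2.06,-1.4,0],0.18,1],[[2.3,-1.55,0],0.2,1],[[2.55,-1.7,0],0.22,1],[[2.8,-1.8,0],0.24,1],[[3.05,-1.95,0],0.26,1],[[3.3,-2.05,0],0.28,1],[[1.5,-2.4,0],0.28,1],[[0,-2.6,0],0.28,1],[[-1.0,-2.6,0],0.28,1]]}}

```text
clock: 12.35
tool_pos: [0.4773, -0.135, 0.024]
orientation: [180.0, -0.0, -161.0]
force: [0.3, -0.2, -0.5]
opening: 0.0004
gripper_force: 0.0
```

Run:
```python
from h import *
b,p=meas([.582,-.033,0.36])
rows(plan(b,1,.055,step=.0025))
p=ctrl.snapshot('wrist'); spots(p,['left_buffer','right_buffer'])
```

```text
block [ 0.5797 -0.0299  0.3442] rel [-0.0438 -0.0116  0.1855] cost 75.76253509521484 2968
end rel [-0.0295 -0.0123 -0.2937]
tcp [ 0.4756 -0.135   0.0241] 0.33 F [-3.9  0.6 -0.7] t 12.4
[[-1.16,14.11,0],0.01,1],[[-0.87,14.42,0],-0.01,1],[[-0.57,14.73,0],-0.03,1],[[-0.42,14.97,0],-0.05,1],[[-0.26,15.22,0],-0.07,1],[[-0.11,15.46,0],-0.09,1],[[0.06,15.70,0],-0.11,1],[[0.23,15.94,0],-0.13,1],[[0.40,16.17,0],-0.15,1],[[0.58,16.40,0],-0.17,1],[[0.77,16.62,0],-0.19,1],[[0.95,16.84,0],-0.22,1],[[1.15,17.06,0],-0.24,1],[[1.34,17.27,0],-0.26,1],[[1.55,17.48,0],-0.28,1],[[1.75,17.69,0],-0.30,1],[[1.96,17.89,0],-0.32,1],[[2.18,18.08,0],-0.34,1],[[2.40,18.27,0],-0.36,1],[[2.62,18.46,0],-0.38,1],[[2.84,18.64,0],-0.40,1],[[3.07,18.82,0],-0.42,1],[[3.31,18.99,0],-0.44,1],
left_buffer 0.89 [561.5 359.8] [0.4731 0.01  ]
right_buffer 0.51 [305.7 364.3] [ 0.5211 -0.1293]
```

Request:
{"method": "apply_moves", "body": {"commands": [[[-1.5,4,0],0,1],[[-2.6,8,0],0,1],[[-2.6,12,0],0,1],[[-2.6,14.0,0],0,1],[[-2.6,14.0,0],0,1],[[-1.9,14.1,0],0,1],[[-1.5,14.2,0],0,1],[[-1.2,14.3,0],0,1],[[-1.0,14.4,0],0,1],[[-0.8,14.5,0],-0.01,1],[[-0.6,14.7,0],-0.03,1],[[-0.42,14.95,0],-0.05,1],[[-0.26,15.2,0],-0.07,1],[[-0.1,15.45,0],-0.09,1],[[0.06,15.7,0],-0.11,1],[[0.23,15.95,0],-0.13,1],[[0.4,16.15,0],-0.15,1],[[0.58,16.4,0],-0.17,1],[[0.77,16.6,0],-0.19,1],[[0.95,16.85,0],-0.21,1]]}}

```text
clock: 14.22
tool_pos: [0.4826, 0.0301, 0.0225]
orientation: [-179.9, -0.5, -173.4]
force: [-12.8, 0.8, 3.2]
opening: 0.0003
gripper_force: 6.1
```

Run:
```python
from h import *
b,p=meas([.585,-.033,0.12])
rows(plan(b,1,.035,step=.0025))
p=ctrl.snapshot('wrist'); spots(p,['left_buffer','right_buffer'])
```

```text
block [ 0.5835 -0.0286  0.1268] rel [-0.0398 -0.011  -0.032 ] cost 26.425233840942383 2912
end rel [-0.0306 -0.0126 -0.3431]
tcp [0.4833 0.0306 0.0226] 0.114 F [-10.8   2.2  -0.4] t 14.2667
[[-0.50,0.09,0],0.01,1],[[-0.16,0.32,0],-0.01,1],[[0.19,0.54,0],-0.03,1],[[0.37,0.74,0],-0.05,1],[[0.56,0.93,0],-0.06,1],[[0.76,1.12,0],-0.08,1],[[0.95,1.31,0],-0.10,1],[[1.15,1.49,0],-0.12,1],[[1.36,1.67,0],-0.14,1],[[1.56,1.84,0],-0.16,1],[[1.77,2.01,0],-0.18,1],[[1.99,2.18,0],-0.20,1],[[2.20,2.34,0],-0.22,1],[[2.42,2.50,0],-0.24,1],[[2.65,2.65,0],-0.26,1],[[2.87,2.80,0],-0.28,1],
left_buffer 0.46 [324.8 311.1] [0.4937 0.0329]
right_buffer 0.86 [ 51.2 298.9] [ 0.5055 -0.1151]
```

Request:
{"method": "apply_moves", "body": {"commands": [[[0.2,0.25,0],-0.02,1],[[0.4,0.45,0],-0.04,1],[[0.58,0.65,0],-0.06,1],[[0.77,0.85,0],-0.08,1],[[0.97,1.05,0],-0.1,1],[[1.17,1.25,0],-0.12,1],[[1.37,1.45,0],-0.14,1],[[1.58,1.6,0],-0.16,1],[[1.8,1.8,0],-0.18,1],[[2.0,1.95,0],-0.2,1],[[0.5,1.9,0],-0.2,1],[[-1.0,1.8,0],-0.2,1],[[-1.5,-2,0],-0.2,1],[[-1.8,-6,0],-0.2,1],[[-1.8,-10,0],-0.2,1],[[-1.5,-12.8,0],-0.2,1],[[-1.5,-12.8,0],-0.2,1]]}}

```text
clock: 15.83
tool_pos: [0.4726, -0.0997, 0.0242]
orientation: [-180.0, 0.0, 175.1]
force: [0.9, 0.1, 1.0]
opening: 0.0004
gripper_force: 0.0
```

Run:
```python
from h import *
b,p=meas([.59,-.033,-.04])
rows(plan(b,-1,.045,step=.0025))
p=ctrl.snapshot('wrist'); spots(p,['left_buffer','right_buffer'])
```

```text
block [ 0.588  -0.0321 -0.0924] rel [-0.0359 -0.0151 -0.2511] cost 25.103065490722656 3423
end rel [-0.0242 -0.0158  0.1447]
tcp [ 0.4726 -0.0982  0.0241] -0.086 F [ 0.1  0.8 -0.6] t 15.8833
[[1.22,0.24,0],-0.01,1],[[1.58,0.01,0],0.01,1],[[1.95,-0.21,0],0.04,1],[[2.16,-0.42,0],0.06,1],[[2.37,-0.62,0],0.08,1],[[2.58,-0.81,0],0.10,1],[[2.80,-1.00,0],0.12,1],[[3.02,-1.19,0],0.14,1],[[3.25,-1.37,0],0.16,1],[[3.48,-1.55,0],0.18,1],[[3.71,-1.72,0],0.20,1],[[3.95,-1.88,0],0.22,1],[[4.19,-2.05,0],0.24,1],[[4.44,-2.20,0],0.26,1],[[4.68,-2.35,0],0.29,1],[[4.93,-2.50,0],0.31,1],[[5.19,-2.64,0],0.33,1],[[5.44,-2.78,0],0.35,1],[[5.70,-2.91,0],0.37,1],
```

Request:
{"method": "apply_moves", "body": {"commands": [[[0.7,0.2,0],0,1],[[1.1,0.2,0],0,1],[[1.4,0.15,0],0,1],[[1.6,0.05,0],0.01,1],[[1.8,-0.1,0],0.03,1],[[2.0,-0.25,0],0.05,1],[[2.2,-0.45,0],0.06,1],[[2.4,-0.65,0],0.08,1],[[2.6,-0.8,0],0.1,1],[[2.8,-1.0,0],0.12,1],[[3.02,-1.2,0],0.14,1],[[3.25,-1.37,0],0.16,1],[[3.48,-1.55,0],0.18,1],[[3.71,-1.7,0],0.2,1],[[3.95,-1.9,0],0.22,1],[[4.2,-2.05,0],0.24,1],[[4.44,-2.2,0],0.26,1],[[4.68,-2.35,0],0.28,1]]}}

```text
clock: 17.53
tool_pos: [0.5137, -0.1195, 0.0227]
orientation: [179.9, -0.6, -168.5]
force: [-11.1, -4.3, 3.1]
opening: 0.0
gripper_force: 6.1
```

Run:
```python
from h import *
b,p=meas([.59,-.033,.2])
rows(plan(b,-1,.02,step=.0025))
p=ctrl.snapshot('wrist'); spots(p,['left_buffer','right_buffer'])
```

```text
block [ 0.5924 -0.029   0.1765] rel [-0.0311 -0.0127  0.0178] cost 45.567955017089844 1648
end rel [-0.0255 -0.0122  0.2053]
tcp [ 0.5143 -0.1197  0.0227] 0.202 F [-9.3 -6.3  1.1] t 17.5833
[[-0.44,0.18,0],-0.03,1],[[-0.03,0.06,0],-0.00,1],[[0.38,-0.06,0],0.02,1],[[0.64,-0.20,0],0.04,1],[[0.89,-0.33,0],0.06,1],[[1.15,-0.47,0],0.08,1],[[1.41,-0.59,0],0.10,1],[[1.68,-0.71,0],0.12,1],[[1.95,-0.83,0],0.14,1],
left_buffer 0.9 [592.9 304.7] [0.4934 0.0262]
right_buffer 0.53 [323.7 310. ] [ 0.5241 -0.1172]
```

Request:
{"method": "apply_moves", "body": {"commands": [[[0.25,-0.1,0],0.02,1],[[0.5,-0.2,0],0.04,1],[[0.75,-0.35,0],0.06,1],[[1.0,-0.45,0],0.08,1],[[1.25,-0.6,0],0.1,1],[[1.5,-0.7,0],0.12,1],[[1.75,-0.8,0],0.14,1],[[2.0,-0.9,0],0.16,1],[[0.3,-1.3,0],0.16,1],[[-2.0,-1.0,0],0.16,1],[[-4.0,2,0],0.16,1],[[-4.8,6,0],0.16,1],[[-4.8,10,0],0.16,1],[[-4.8,12.5,0],0.16,1],[[-4.8,12.5,0],0.16,1]]}}

```text
clock: 18.98
tool_pos: [0.4725, 0.0105, 0.0249]
orientation: [-180.0, 0.2, -159.1]
force: [1.2, -0.1, 0.0]
opening: 0.0002
gripper_force: 0.0
```

Run:
```python
from h import *
b,p=meas([.595,-.03,.36])
rows(plan(b,1,.04,step=.0025))
p=ctrl.snapshot('wrist'); spots(p,['left_buffer','right_buffer'])
```

```text
block [ 0.5958 -0.0275  0.3517] rel [-0.0275 -0.0117  0.1929] cost 24.19361114501953 3101
end rel [-0.0169 -0.0115 -0.1612]
tcp [0.472  0.009  0.0247] 0.365 F [-0.1 -1.6  0.7] t 19.0333
[[0.78,-0.13,0],-0.01,1],[[1.07,0.19,0],-0.03,1],[[1.37,0.49,0],-0.05,1],[[1.52,0.75,0],-0.08,1],[[1.67,0.99,0],-0.10,1],[[1.83,1.24,0],-0.12,1],[[1.99,1.48,0],-0.14,1],[[2.16,1.71,0],-0.16,1],[[2.33,1.95,0],-0.18,1],[[2.51,2.18,0],-0.20,1],[[2.69,2.40,0],-0.22,1],[[2.87,2.62,0],-0.24,1],[[3.07,2.84,0],-0.26,1],[[3.26,3.06,0],-0.28,1],[[3.46,3.27,0],-0.30,1],[[3.67,3.47,0],-0.33,1],[[3.88,3.67,0],-0.35,1],
```

Request:
{"method": "apply_moves", "body": {"commands": [[[0.5,-0.1,0],-0.01,1],[[0.8,0.0,0],-0.01,1],[[1.0,0.1,0],-0.02,1],[[1.2,0.25,0],-0.03,1],[[1.4,0.5,0],-0.05,1],[[1.55,0.75,0],-0.08,1],[[1.7,1.0,0],-0.1,1],[[1.85,1.25,0],-0.12,1],[[2.0,1.5,0],-0.14,1],[[2.16,1.7,0],-0.16,1],[[2.33,1.95,0],-0.18,1],[[2.5,2.2,0],-0.2,1],[[2.7,2.4,0],-0.22,1],[[2.87,2.6,0],-0.24,1],[[3.07,2.85,0],-0.26,1],[[3.26,3.05,0],-0.28,1],[[3.46,3.25,0],-0.3,1]]}}

```text
clock: 20.6
tool_pos: [0.5009, 0.037, 0.0226]
orientation: [-179.9, -0.5, -176.8]
force: [-12.7, 2.1, 2.5]
opening: 0.0005
gripper_force: 6.4
```

Run:
```python
from h import *
b,p=meas([.6,-.03,.1])
rows(plan(b,1,.02,step=.0025))
p=ctrl.snapshot('wrist'); spots(p,['left_buffer','right_buffer'])
```

```text
block [ 0.6002 -0.0261  0.0985] rel [-0.0229 -0.0111 -0.0602] cost 20.074920654296875 2737
end rel [-0.0174 -0.0119 -0.2477]
tcp [0.5015 0.0374 0.0226] 0.055 F [-10.1   2.9   0.4] t 20.65
[[-0.48,-0.04,0],0.04,1],[[-0.12,0.20,0],0.02,1],[[0.25,0.42,0],0.00,1],[[0.45,0.63,0],-0.02,1],[[0.66,0.83,0],-0.04,1],[[0.87,1.02,0],-0.06,1],[[1.09,1.22,0],-0.08,1],[[1.31,1.40,0],-0.10,1],[[1.54,1.59,0],-0.12,1],
left_buffer 0.59 [319.3 315. ] [0.5144 0.0363]
right_buffer 0.69 [ 51.7 309.2] [ 0.5214 -0.1104]
```

Request:
{"method": "apply_moves", "body": {"commands": [[[0.22,0.2,0],-0.02,1],[[0.43,0.4,0],-0.04,1],[[0.64,0.6,0],-0.06,1],[[0.85,0.8,0],-0.08,1],[[1.05,0.98,0],-0.1,1],[[-0.5,0.95,0],-0.1,1],[[-1.8,0,0],-0.1,1],[[-2.0,-4,0],-0.1,1],[[-2.0,-8,0],-0.1,1],[[-2.0,-12,0],-0.1,1],[[-1.8,-13.9,0],-0.1,1],[[-1.8,-13.9,0],-0.1,1]]}}

```text
clock: 21.8
tool_pos: [0.4879, -0.1035, 0.0242]
orientation: [-180.0, 0.0, 177.4]
force: [1.0, 0.3, 0.7]
opening: 0.0005
gripper_force: 0.0
```

Run:
```python
from h import *
b,p=meas([.603,-.03,0])
rows(plan(b,-1,.04,step=.0025))
p=ctrl.snapshot('wrist'); spots(p,['left_buffer','right_buffer'])
```

```text
block [ 0.6027 -0.0297 -0.0192] rel [-0.021  -0.0151 -0.1779] cost 35.311485290527344 3261
end rel [-0.0104 -0.0152  0.1762]
tcp [ 0.488  -0.1023  0.0242] -0.045 F [ 0.7  0.3 -0.4] t 21.85
[[1.66,0.14,0],0.03,1],[[2.04,-0.06,0],0.05,1],[[2.42,-0.26,0],0.07,1],[[2.64,-0.44,0],0.09,1],[[2.87,-0.63,0],0.11,1],[[3.09,-0.81,0],0.13,1],[[3.33,-0.98,0],0.15,1],[[3.56,-1.15,0],0.17,1],[[3.80,-1.31,0],0.19,1],[[4.04,-1.47,0],0.21,1],[[4.29,-1.63,0],0.23,1],[[4.54,-1.78,0],0.25,1],[[4.79,-1.92,0],0.28,1],[[5.05,-2.06,0],0.30,1],[[5.30,-2.19,0],0.32,1],[[5.57,-2.32,0],0.34,1],[[5.83,-2.44,0],0.36,1],
```

Request:
{"method": "apply_moves", "body": {"commands": [[[1.2,0.15,0],0.02,1],[[1.5,0.1,0],0.03,1],[[1.8,0.05,0],0.03,1],[[2.0,-0.05,0],0.04,1],[[2.2,-0.2,0],0.05,1],[[2.4,-0.3,0],0.07,1],[[2.64,-0.45,0],0.09,1],[[2.87,-0.63,0],0.11,1],[[3.1,-0.8,0],0.13,1],[[3.33,-1.0,0],0.15,1],[[3.56,-1.15,0],0.17,1],[[3.8,-1.3,0],0.19,1],[[4.04,-1.47,0],0.21,1],[[4.3,-1.63,0],0.23,1],[[4.54,-1.78,0],0.25,1]]}}

```text
clock: 23.25
tool_pos: [0.5274, -0.119, 0.0228]
orientation: [179.9, -0.6, -168.0]
force: [-11.8, -4.6, 4.6]
opening: 0.0003
gripper_force: 6.1
```

Run:
```python
from h import *
b,p=meas([.607,-.027,.2])
rows(plan(b,-1,.02,step=.0025))
p=ctrl.snapshot('wrist'); spots(p,['left_buffer','right_buffer'])
```

```text
block [ 0.6062 -0.0296  0.1758] rel [-0.0176 -0.0155  0.0171] cost 35.92715835571289 1421
end rel [-0.012  -0.015   0.2046]
tcp [ 0.528  -0.1192  0.0228] 0.211 F [-7.9 -5.4  0.3] t 23.3
[[-0.43,0.08,0],-0.04,1],[[-0.02,-0.05,0],-0.01,1],[[0.39,-0.16,0],0.01,1],[[0.64,-0.30,0],0.03,1],[[0.90,-0.44,0],0.05,1],[[1.16,-0.57,0],0.07,1],[[1.42,-0.70,0],0.09,1],[[1.68,-0.82,0],0.11,1],[[1.95,-0.93,0],0.13,1],
left_buffer 0.64 [598.5 309.8] [0.508  0.0314]
right_buffer 0.52 [327.6 311.5] [ 0.5382 -0.1144]
```

Request:
{"method": "apply_moves", "body": {"commands": [[[0.25,-0.1,0],0.02,1],[[0.5,-0.22,0],0.04,1],[[0.75,-0.35,0],0.06,1],[[1.0,-0.45,0],0.08,1],[[1.2,-0.55,0],0.09,1],[[-0.3,-0.8,0],0.09,1],[[-2.2,-0.5,0],0.09,1],[[-4.0,3,0],0.09,1],[[-4.5,7,0],0.09,1],[[-4.5,11,0],0.09,1],[[-4.3,13.5,0],0.09,1],[[-4.3,13.5,0],0.09,1]]}}

```text
clock: 24.45
tool_pos: [0.4914, 0.0212, 0.025]
orientation: [180.0, 0.2, -162.6]
force: [0.2, 0.7, 0.4]
opening: 0.0004
gripper_force: 0.0
```

Run:
```python
from h import *
b,p=meas([.61,-.027,.3])
rows(plan(b,1,.03,step=.0025))
p=ctrl.snapshot('wrist'); spots(p,['left_buffer','right_buffer'])
```

```text
block [ 0.6088 -0.0262  0.2875] rel [-0.0145 -0.0126  0.1287] cost 25.346729278564453 2776
end rel [-0.0064 -0.0126 -0.1421]
tcp [0.4908 0.0196 0.0247] 0.304 F [-0.2 -0.4  0.8] t 24.5
[[0.44,-0.33,0],-0.02,1],[[0.76,-0.03,0],-0.04,1],[[1.08,0.26,0],-0.06,1],[[1.24,0.50,0],-0.08,1],[[1.41,0.73,0],-0.10,1],[[1.58,0.97,0],-0.12,1],[[1.76,1.20,0],-0.14,1],[[1.94,1.42,0],-0.16,1],[[2.13,1.64,0],-0.18,1],[[2.32,1.86,0],-0.20,1],[[2.51,2.08,0],-0.23,1],[[2.72,2.29,0],-0.25,1],[[2.92,2.49,0],-0.27,1],
left_buffer 0.49 [312.5 314.5] [0.5058 0.0187]
```

Request:
{"method": "apply_moves", "body": {"commands": [[[0.3,-0.3,0],-0.01,1],[[0.5,-0.25,0],-0.02,1],[[0.7,-0.1,0],-0.03,1],[[0.9,0.05,0],-0.04,1],[[1.08,0.25,0],-0.06,1],[[1.24,0.5,0],-0.08,1],[[1.41,0.73,0],-0.1,1],[[1.58,0.97,0],-0.12,1],[[1.76,1.2,0],-0.14,1],[[1.94,1.42,0],-0.16,1],[[2.13,1.64,0],-0.18,1],[[2.32,1.86,0],-0.2,1],[[2.5,2.05,0],-0.22,1]]}}

```text
clock: 25.73
tool_pos: [0.5106, 0.0358, 0.0228]
orientation: [-179.9, -0.5, -175.6]
force: [-12.5, 0.1, 3.2]
opening: 0.0002
gripper_force: 6.1
```

Run:
```python
from h import *
b,p=meas([.612,-.027,.1])
rows(plan(b,1,.01,step=.0025))
p=ctrl.snapshot('wrist'); spots(p,['left_buffer','right_buffer'])
```

```text
block [ 0.6113 -0.0246  0.1064] rel [-0.0117 -0.0114 -0.0523] cost 19.98139190673828 2565
end rel [-0.0086 -0.0117 -0.1565]
tcp [0.511  0.0361 0.0228] 0.075 F [-11.    3.5   0.6] t 25.7833
[[-0.38,0.15,0],0.03,1],[[-0.02,0.39,0],0.01,1],[[0.35,0.61,0],-0.01,1],[[0.55,0.82,0],-0.03,1],[[0.76,1.02,0],-0.05,1],
left_buffer 0.53 [325.7 314.4] [0.5235 0.0386]
right_buffer 0.7 [ 52.7 305. ] [ 0.5313 -0.1102]
```

Request:
{"method": "apply_moves", "body": {"commands": [[[0.2,0.2,0],-0.02,1],[[0.4,0.4,0],-0.04,1],[[0.6,0.6,0],-0.05,1],[[-1.0,0.5,0],-0.05,1],[[-2.0,-1,0],-0.05,1],[[-2.0,-5,0],-0.05,1],[[-2.0,-9,0],-0.05,1],[[-1.5,-13,0],-0.05,1],[[-1.0,-14.2,0],-0.05,1],[[-1.0,-14.2,0],-0.05,1]]}}

```text
clock: 26.77
tool_pos: [0.5057, -0.1079, 0.0243]
orientation: [-180.0, 0.1, -178.5]
force: [0.1, -0.7, 0.6]
opening: 0.0005
gripper_force: 0.0
```

Run:
```python
from h import *
b,p=meas([.613,-.027,.05])
rows(plan(b,-1,.03,step=.0025))
p=ctrl.snapshot('wrist'); spots(p,['left_buffer','right_buffer'])
```

```text
block [ 0.6127 -0.0282  0.0395] rel [-0.0109 -0.0151 -0.1192] cost 67.6665267944336 2849
end rel [-0.0028 -0.0151  0.1516]
tcp [ 0.5053 -0.1066  0.0242] 0.026 F [-0.9 -0.2  0.1] t 26.8167
[[1.35,0.17,0],0.01,1],[[1.74,-0.01,0],0.03,1],[[2.14,-0.18,0],0.06,1],[[2.37,-0.36,0],0.08,1],[[2.60,-0.53,0],0.10,1],[[2.84,-0.69,0],0.12,1],[[3.08,-0.85,0],0.14,1],[[3.33,-1.01,0],0.16,1],[[3.58,-1.16,0],0.18,1],[[3.83,-1.30,0],0.20,1],[[4.08,-1.44,0],0.22,1],[[4.34,-1.58,0],0.24,1],[[4.60,-1.71,0],0.26,1],
```

Request:
{"method": "apply_moves", "body": {"commands": [[[0.8,0.15,0],0.01,1],[[1.2,0.15,0],0.01,1],[[1.5,0.1,0],0.02,1],[[1.75,0.0,0],0.03,1],[[2.0,-0.12,0],0.05,1],[[2.2,-0.25,0],0.06,1],[[2.4,-0.38,0],0.08,1],[[2.6,-0.53,0],0.1,1],[[2.84,-0.7,0],0.12,1],[[3.08,-0.85,0],0.14,1],[[3.33,-1.0,0],0.16,1],[[3.58,-1.16,0],0.18,1],[[3.8,-1.3,0],0.2,1]]}}

```text
clock: 28.05
tool_pos: [0.5384, -0.1183, 0.0229]
orientation: [179.9, -0.5, -166.8]
force: [-10.2, -3.4, 3.3]
opening: 0.0003
gripper_force: 5.5
```

Run:
```python
from h import *
b,p=meas([.614,-.027,.2])
rows(plan(b,-1,.01,step=.0025))
p=ctrl.snapshot('wrist'); spots(p,['left_buffer','right_buffer'])
```

```text
block [ 0.6158 -0.0273  0.2036] rel [-0.0077 -0.0147  0.0449] cost 31.074443817138672 1186
end rel [-0.0046 -0.0144  0.1491]
tcp [ 0.5389 -0.1185  0.0229] 0.232 F [-8.7 -4.9 -0.2] t 28.1
[[-0.32,0.02,0],-0.03,1],[[0.10,-0.10,0],-0.01,1],[[0.51,-0.20,0],0.01,1],[[0.77,-0.34,0],0.03,1],[[1.03,-0.47,0],0.05,1],
left_buffer 0.85 [591.8 306.4] [0.5147 0.0268]
right_buffer 0.36 [324.8 308.9] [ 0.548  -0.1152]
```

Request:
{"method": "apply_moves", "body": {"commands": [[[0.2,-0.08,0],0.01,1],[[0.4,-0.16,0],0.03,1],[[-1.5,-0.5,0],0.03,1],[[-3.0,0.5,0],0.03,1],[[-4.3,4,0],0.03,1],[[-4.5,8,0],0.03,1],[[-4.5,12,0],0.03,1],[[-4.3,13.9,0],0.03,1],[[-4.3,13.9,0],0.03,1]]}}

```text
clock: 29.0
tool_pos: [0.5017, 0.0255, 0.0249]
orientation: [180.0, 0.2, -164.8]
force: [-0.1, 0.5, 0.8]
opening: 0.0
gripper_force: 0.0
```

Run:
```python
from h import *
b,p=meas([.614,-.027,.24])
rows(plan(b,1,.025,step=.0025))
p=ctrl.snapshot('wrist'); spots(p,['left_buffer','right_buffer'])
```

```text
block [ 0.6157 -0.0244  0.2318] rel [-0.0073 -0.0118  0.073 ] cost 21.966293334960938 2631
end rel [-0.0004 -0.0121 -0.1561]
tcp [0.501  0.024  0.0246] 0.264 F [ 0.3 -0.5  0.7] t 29.05
[[0.37,0.05,0],-0.03,1],[[0.70,0.33,0],-0.05,1],[[1.03,0.60,0],-0.07,1],[[1.21,0.83,0],-0.10,1],[[1.39,1.05,0],-0.12,1],[[1.58,1.28,0],-0.14,1],[[1.77,1.50,0],-0.16,1],[[1.96,1.71,0],-0.18,1],[[2.16,1.92,0],-0.20,1],[[2.36,2.13,0],-0.22,1],[[2.57,2.33,0],-0.24,1],
left_buffer 0.54 [315.5 314.6] [0.5155 0.024 ]
```

Request:
{"method": "apply_moves", "body": {"commands": [[[0.3,0.05,0],-0.02,1],[[0.5,0.1,0],-0.03,1],[[0.7,0.25,0],-0.04,1],[[0.88,0.42,0],-0.06,1],[[1.05,0.6,0],-0.07,1],[[1.22,0.83,0],-0.09,1],[[1.4,1.05,0],-0.11,1],[[1.58,1.28,0],-0.13,1],[[1.77,1.5,0],-0.15,1],[[1.96,1.7,0],-0.17,1],[[2.16,1.9,0],-0.19,1]]}}

```text
clock: 30.12
tool_pos: [0.5173, 0.0386, 0.0228]
orientation: [-179.9, -0.5, -176.2]
force: [-12.5, -1.0, 3.9]
opening: 0.0007
gripper_force: 6.1
```

Run:
```python
from h import *
b,p=meas([.616,-.025,.12])
rows(plan(b,1,.01,step=.0025))
p=ctrl.snapshot('wrist'); spots(p,['left_buffer','right_buffer'])
```

```text
block [ 0.6178 -0.0238  0.1062] rel [-0.0051 -0.0116 -0.0525] cost 22.842622756958008 2495
end rel [-0.002  -0.0119 -0.1567]
tcp [0.5176 0.0388 0.0228] 0.065 F [-11.2   0.7   3.3] t 30.1667
[[-0.38,-0.03,0],0.04,1],[[-0.02,0.21,0],0.02,1],[[0.35,0.43,0],-0.00,1],[[0.55,0.64,0],-0.02,1],[[0.76,0.84,0],-0.04,1],
left_buffer 0.62 [320.3 311.9] [0.5289 0.0383]
right_buffer 0.16 [506.3 332.4] [0.5354 0.1401]
```

Request:
{"method": "apply_moves", "body": {"commands": [[[0.2,0.2,0],-0.01,1],[[-1.2,0.2,0],-0.02,1],[[-2.0,-1,0],0.0,1],[[-2.0,-5,0],0.02,1],[[-2.0,-9,0],0.02,1],[[-1.5,-13,0],0.02,1],[[-0.8,-14.6,0],0.02,1],[[-0.8,-14.6,0],0.02,1]]}}

```text
clock: 30.98
tool_pos: [0.5149, -0.1089, 0.0243]
orientation: [-180.0, 0.1, -175.1]
force: [1.1, -0.2, 0.4]
opening: 0.0
gripper_force: 0.0
```

Run:
```python
from h import *
b,p=meas([.616,-.025,.1])
rows(plan(b,-1,.02,step=.002))
p=ctrl.snapshot('wrist'); spots(p,['left_buffer','right_buffer'])
```

```text
block [ 0.6182 -0.0272  0.1016] rel [-0.0053 -0.0151 -0.0571] cost 67.78840637207031 2650
end rel [ 0.0002 -0.0149  0.1262]
tcp [ 0.5144 -0.1076  0.0242] 0.085 F [-0.1  0.4 -0.2] t 31.0333
[[1.49,-0.21,0],0.02,1],[[1.84,-0.33,0],0.03,1],[[2.20,-0.44,0],0.05,1],[[2.39,-0.57,0],0.07,1],[[2.59,-0.70,0],0.08,1],[[2.78,-0.82,0],0.10,1],[[2.98,-0.94,0],0.12,1],[[3.18,-1.06,0],0.13,1],[[3.38,-1.17,0],0.15,1],[[3.59,-1.28,0],0.17,1],[[3.79,-1.39,0],0.18,1],
```

Request:
{"method": "apply_moves", "body": {"commands": [[[0.9,-0.1,0],0.01,1],[[1.3,-0.15,0],0.01,1],[[1.6,-0.2,0],0.02,1],[[1.85,-0.3,0],0.03,1],[[2.05,-0.4,0],0.04,1],[[2.2,-0.45,0],0.05,1],[[2.4,-0.57,0],0.07,1],[[2.6,-0.7,0],0.08,1],[[2.8,-0.82,0],0.1,1],[[3.0,-0.95,0],0.12,1],[[3.2,-1.06,0],0.13,1],[[3.4,-1.17,0],0.15,1]]}}

```text
clock: 32.18
tool_pos: [0.543, -0.1177, 0.0229]
orientation: [179.9, -0.5, -166.3]
force: [-11.8, 0.1, 3.4]
opening: 0.0006
gripper_force: 5.9
```

Run:
```python
from h import *
b,p=meas([.619,-.025,.2])
rows(plan(b,-1,.01,step=.0025))
p=ctrl.snapshot('wrist'); spots(p,['left_buffer','right_buffer'])
```

```text
block [ 0.6192 -0.024   0.2042] rel [-0.0039 -0.012   0.0454] cost 28.476455688476562 1087
end rel [-0.0008 -0.0117  0.1496]
tcp [ 0.5431 -0.1178  0.0228] 0.242 F [-11.2  -1.9   2.6] t 32.2333
[[-0.40,0.27,0],-0.04,1],[[0.02,0.16,0],-0.02,1],[[0.43,0.05,0],0.00,1],[[0.69,-0.08,0],0.03,1],[[0.95,-0.21,0],0.05,1],
left_buffer 0.85 [590.8 309.4] [0.5194 0.0275]
right_buffer 0.54 [323.2 311.8] [ 0.554  -0.1148]
```

Request:
{"method": "apply_moves", "body": {"commands": [[[0.1,-0.04,0],0,1],[[-1.5,-0.4,0],0,1],[[-3.0,0.5,0],0,1],[[-4.3,4,0],-0.01,1],[[-4.5,8,0],-0.02,1],[[-4.5,12,0],-0.03,1],[[-4.2,14.0,0],-0.04,1],[[-4.0,14.4,0],-0.04,1],[[-4.0,14.4,0],-0.04,1]]}}

```text
clock: 33.13
tool_pos: [0.5083, 0.0287, 0.0244]
orientation: [180.0, 0.0, -168.3]
force: [-0.8, -1.0, 0.6]
opening: 0.0003
gripper_force: 0.0
```

Run:
```python
from h import *
b,p=meas([.619,-.025,.2])
rows(plan(b,1,.02,step=.002))
p=ctrl.snapshot('wrist'); spots(p,['left_buffer','right_buffer'])
```

```text
block [ 0.6193 -0.0239  0.2051] rel [-0.0037 -0.0119  0.0464] cost 19.862960815429688 2528
end rel [ 0.0018 -0.0121 -0.137 ]
tcp [0.508  0.0276 0.0242] 0.202 F [-0.6 -1.  -0.8] t 33.1833
[[0.17,0.02,0],0.00,1],[[0.47,0.25,0],-0.01,1],[[0.77,0.46,0],-0.03,1],[[0.91,0.65,0],-0.05,1],[[1.06,0.83,0],-0.06,1],[[1.21,1.00,0],-0.08,1],[[1.36,1.18,0],-0.10,1],[[1.52,1.35,0],-0.11,1],[[1.68,1.52,0],-0.13,1],[[1.84,1.69,0],-0.15,1],[[2.00,1.85,0],-0.16,1],
left_buffer 0.42 [317.2 313.1] [0.5211 0.0273]
right_buffer 0.79 [ 54.6 306.7] [ 0.5485 -0.1149]
right_buffer 0.39 [318.8 313.8] [0.5213 0.0283]
```

Request:
{"method": "apply_moves", "body": {"commands": [[[0.2,0.05,0],0,1],[[0.4,0.15,0],-0.01,1],[[0.6,0.3,0],-0.02,1],[[0.77,0.46,0],-0.03,1],[[0.91,0.65,0],-0.05,1],[[1.06,0.83,0],-0.06,1],[[1.21,1.0,0],-0.08,1],[[1.36,1.15,0],-0.09,1],[[1.52,1.3,0],-0.1,1]]}}

```text
clock: 34.08
tool_pos: [0.5183, 0.0374, 0.0228]
orientation: [-179.9, -0.5, -174.5]
force: [-12.1, -4.3, 2.1]
opening: 0.0005
gripper_force: 6.0
```

Run:
```python
from h import *
b,p=meas([.619,-.025,.14])
rows(plan(b,1,.01,step=.0025))
p=ctrl.snapshot('wrist'); spots(p,['left_buffer','right_buffer'])
```

```text
block [ 0.6203 -0.0236  0.132 ] rel [-0.0026 -0.0118 -0.0268] cost 20.85247039794922 2428
end rel [ 0.0005 -0.012  -0.1309]
tcp [0.5183 0.0375 0.0227] 0.096 F [-11.2  -0.8   4.1] t 34.1333
[[-0.36,-0.14,0],0.04,1],[[-0.00,0.10,0],0.02,1],[[0.36,0.34,0],-0.01,1],[[0.55,0.55,0],-0.03,1],[[0.76,0.76,0],-0.05,1],
left_buffer 0.6 [318.7 311.6] [0.5295 0.0364]
right_buffer 0.5 [320.4 310.6] [0.5288 0.0373]
```

Request:
{"method": "apply_moves", "body": {"commands": [[[0.15,0.15,0],-0.01,1],[[0.3,0.3,0],-0.02,1],[[0.45,0.45,0],-0.03,1],[[-1.2,0.3,0],-0.02,1],[[-2.0,-1,0],0.0,1],[[-2.0,-5,0],0.02,1],[[-1.5,-9,0],0.02,1],[[-1.0,-13,0],0.02,1],[[-0.3,-14.8,0],0.02,1],[[-0.3,-14.8,0],0.02,1]]}}

```text
clock: 35.12
tool_pos: [0.5211, -0.1118, 0.0243]
orientation: [-180.0, 0.1, -173.4]
force: [0.3, 0.6, -0.2]
opening: 0.0004
gripper_force: 0.0
```

Run:
```python
from h import *
b,p=meas([.62,-.025,.12])
rows(plan(b,-1,.02,step=.002))
p=ctrl.snapshot('wrist'); spots(p,['left_buffer','right_buffer'])
```

```text
block [ 0.6205 -0.025   0.1249] rel [-0.0027 -0.0132 -0.0338] cost 54.85334014892578 2447
end rel [ 0.0028 -0.013   0.1495]
tcp [ 0.5205 -0.1105  0.0242] 0.115 F [-0.2  0.3  0.9] t 35.1667
[[1.30,0.10,0],0.01,1],[[1.66,-0.02,0],0.03,1],[[2.01,-0.12,0],0.04,1],[[2.21,-0.25,0],0.06,1],[[2.41,-0.37,0],0.08,1],[[2.61,-0.49,0],0.09,1],[[2.81,-0.61,0],0.11,1],[[3.01,-0.72,0],0.13,1],[[3.21,-0.83,0],0.14,1],[[3.42,-0.93,0],0.16,1],[[3.63,-1.04,0],0.18,1],
```

Request:
{"method": "apply_moves", "body": {"commands": [[[0.8,0.05,0],0.01,1],[[1.2,0.05,0],0.01,1],[[1.5,0.0,0],0.02,1],[[1.75,-0.05,0],0.03,1],[[2.0,-0.12,0],0.04,1],[[2.2,-0.25,0],0.06,1],[[2.4,-0.37,0],0.07,1],[[2.6,-0.48,0],0.08,1],[[2.6,-0.48,0],0.08,1],[[2.6,-0.48,0],0.08,1]]}}

```text
clock: 36.15
tool_pos: [0.5417, -0.1133, 0.0229]
orientation: [179.9, -0.4, -168.6]
force: [-9.1, -0.4, 2.3]
opening: 0.0003
gripper_force: 4.7
```

Run:
```python
from h import *
b,p=meas([.62,-.025,.18])
rows(plan(b,-1,.01,step=.0025))
```

```text
block [ 0.6213 -0.0257  0.1815] rel [-0.002  -0.014   0.0228] cost 32.04937744140625 1258
end rel [ 0.0011 -0.0138  0.1269]
tcp [ 0.5417 -0.1133  0.0229] 0.2 F [-8.6 -1.3  1.4] t 36.2
[[-0.24,-0.17,0],-0.02,1],[[0.17,-0.29,0],0.00,1],[[0.59,-0.40,0],0.02,1],[[0.84,-0.55,0],0.04,1],[[1.10,-0.68,0],0.07,1],
```

Request:
{"method": "apply_moves", "body": {"commands": [[[0.2,-0.1,0],0.01,1],[[0.4,-0.2,0],0.02,1],[[0.5,-0.25,0],0.02,1],[[-1.3,-0.4,0],0,1],[[-2.8,0.5,0],0,1],[[-3.8,4,0],-0.01,1],[[-4.0,8,0],-0.02,1],[[-4.0,12,0],-0.03,1],[[-3.6,14.2,0],-0.03,1],[[-3.6,14.2,0],-0.03,1]]}}

```text
clock: 37.03
tool_pos: [0.5112, 0.0333, 0.0247]
orientation: [180.0, 0.1, -170.0]
force: [-0.6, -1.0, 0.5]
opening: 0.0003
gripper_force: 0.3
```

Run:
```python
from h import *
b,p=meas([.62,-.025,.19])
rows(plan(b,1,.02,step=.002))
p=ctrl.snapshot('wrist'); spots(p,['left_buffer','right_buffer','button_tip'])
```

```text
block [ 0.6212 -0.0234  0.1918] rel [-0.0018 -0.0117  0.0331] cost 21.356142044067383 2560
end rel [ 0.0037 -0.012  -0.1503]
tcp [0.5106 0.0317 0.0245] 0.175 F [ 0.1 -0.6 -0.3] t 37.0833
[[0.16,-0.19,0],0.02,1],[[0.46,0.03,0],0.00,1],[[0.77,0.24,0],-0.02,1],[[0.92,0.42,0],-0.03,1],[[1.07,0.60,0],-0.05,1],[[1.22,0.78,0],-0.07,1],[[1.37,0.95,0],-0.08,1],[[1.53,1.12,0],-0.10,1],[[1.69,1.29,0],-0.12,1],[[1.86,1.45,0],-0.13,1],[[2.02,1.61,0],-0.15,1],
left_buffer 0.59 [312.8 310.8] [0.5229 0.0286]
button_tip 0.55 [537.9 137.6] [0.4199 0.1   ]
```

Request:
{"method": "apply_moves", "body": {"commands": [[[0.2,-0.1,0],0.01,1],[[0.4,0.0,0],0,1],[[0.6,0.1,0],-0.01,1],[[0.77,0.24,0],-0.02,1],[[0.92,0.42,0],-0.03,1],[[1.07,0.6,0],-0.05,1],[[1.22,0.78,0],-0.07,1],[[1.35,0.9,0],-0.08,1],[[1.35,0.9,0],-0.08,1],[[1.35,0.9,0],-0.08,1]]}}

```text
clock: 38.12
tool_pos: [0.5184, 0.0355, 0.0226]
orientation: [-179.9, -0.5, -175.0]
force: [-10.7, -2.5, 2.7]
opening: 0.0006
gripper_force: 5.8
```

Run:
```python
from h import *
b,p=meas([.62,-.025,.15])
rows(plan(b,1,.01,step=.0025))
p=ctrl.snapshot('wrist'); spots(p,['left_buffer','right_buffer','button_tip'])
```

```text
block [ 0.6218 -0.0232  0.1499] rel [-0.0012 -0.0117 -0.0088] cost 22.21430206298828 2352
end rel [ 0.002  -0.0118 -0.113 ]
tcp [0.5184 0.0355 0.0226] 0.087 F [-11.   -1.1   2.6] t 38.1667
[[-0.32,-0.10,0],0.06,1],[[0.03,0.15,0],0.04,1],[[0.38,0.39,0],0.02,1],[[0.58,0.61,0],0.00,1],[[0.77,0.82,0],-0.02,1],
left_buffer 0.56 [317.6 312.3] [0.5299 0.0337]
button_tip 0.71 [518.3  95.8] [0.4204 0.0998]
```

Request:
{"method": "apply_moves", "body": {"commands": [[[0.15,0.15,0],0,1],[[0.3,0.3,0],0,1],[[0.45,0.4,0],0,1],[[0.45,0.4,0],0,1],[[-1.2,0.3,0],0.02,1],[[-2.0,-1,0],0.04,1],[[-1.5,-5,0],0.05,1],[[-1.2,-9,0],0.05,1],[[-0.7,-13,0],0.05,1],[[0,-14.7,0],0.05,1],[[0,-14.7,0],0.05,1]]}}

```text
clock: 39.28
tool_pos: [0.5246, -0.1126, 0.0243]
orientation: [-180.0, 0.1, -172.3]
force: [0.9, 0.4, 0.4]
opening: 0.0002
gripper_force: 0.0
```

Run:
```python
from h import *
b,p=meas([.62,-.025,.14])
rows(plan(b,-1,.02,step=.002))
```

```text
block [ 0.6218 -0.0243  0.1452] rel [-0.0013 -0.0127 -0.0135] cost 53.096214294433594 2324
end rel [ 0.0042 -0.0123  0.1698]
tcp [ 0.524  -0.1113  0.0242] 0.135 F [-0.1 -0.5 -0.5] t 39.3333
[[1.26,0.08,0],0.01,1],[[1.61,-0.03,0],0.03,1],[[1.97,-0.13,0],0.04,1],[[2.17,-0.25,0],0.06,1],[[2.37,-0.37,0],0.08,1],[[2.57,-0.48,0],0.09,1],[[2.78,-0.59,0],0.11,1],[[2.98,-0.70,0],0.13,1],[[3.19,-0.81,0],0.14,1],[[3.40,-0.91,0],0.16,1],[[3.61,-1.01,0],0.18,1],
```

Request:
{"method": "apply_moves", "body": {"commands": [[[0.8,0.05,0],0.01,1],[[1.2,0.05,0],0.01,1],[[1.5,0.0,0],0.02,1],[[1.75,-0.05,0],0.03,1],[[1.97,-0.12,0],0.04,1],[[2.15,-0.2,0],0.05,1],[[2.3,-0.3,0],0.06,1],[[2.4,-0.35,0],0.07,1],[[2.4,-0.35,0],0.07,1],[[2.4,-0.35,0],0.07,1]]}}

```text
clock: 40.17
tool_pos: [0.5422, -0.1121, 0.0226]
orientation: [179.9, -0.5, -168.0]
force: [-11.0, -0.3, 3.2]
opening: 0.0004
gripper_force: 5.6
```

Run:
```python
from h import *
b,p=meas([.62,-.025,.17])
rows([[*tf(S,[[-.081,.146,0]])[0][:2],0]])
q=ctrl.snapshot('scene'); save(q,'s9.png'); spots(q,['button_tip','button_pivot'])
```

```text
block [ 0.6223 -0.0244  0.17  ] rel [-0.0009 -0.0129  0.0113] cost 29.503273010253906 1227
tcp [ 0.5422 -0.1121  0.0226] 0.21 F [-11.7  -0.2   3.4] t 40.2167
[[-2.42,23.20,0],-0.21,1],
button_pivot 0.51 [346.  235.1] [0.5132 0.1123]
```

Run:
```python
from h import *
pv=np.array([.518,.120]);T0=np.array([.434,.137])
def pos(f,d,r=.08):
    a=.159+np.pi+f; u=np.array([np.cos(a),np.sin(a)]); t=np.array([-u[1],u[0]]); return pv+r*u-d*t
print('start',pos(0,.03))
for f in np.linspace(0,1.5,14): print('%.2f'%f,((pos(f,.018)-pos(0,.03))*100).round(2))
```

```text
start [0.43425918 0.13695511]
0.00 [ 0.19 -1.18]
0.12 [ 0.19 -2.13]
0.23 [ 0.29 -3.07]
0.35 [ 0.5  -3.99]
0.46 [ 0.82 -4.88]
0.58 [ 1.24 -5.73]
0.69 [ 1.75 -6.53]
0.81 [ 2.35 -7.26]
0.92 [ 3.03 -7.91]
1.04 [ 3.78 -8.49]
1.15 [ 4.59 -8.97]
1.27 [ 5.46 -9.36]
1.38 [ 6.36 -9.64]
1.50 [ 7.29 -9.82]
```

Request:
{"method": "apply_moves", "body": {"commands": [[[-1.5,-0.3,0],0,1],[[-3,-0.3,0],0,1],[[-5,-0.3,3],0,1],[[-7,0,7],0,1],[[-8,4,7],0,1],[[-9,8,7],0,1],[[-10,12,7],0,1],[[-10.8,16,7],0,1],[[-10.8,20,7],0,1],[[-10.8,24,7],0,1],[[-10.8,25,7],0,1],[[-10.8,25,4],0,1],[[-10.8,25,2.0],0,1],[[-10.8,25,2.0],0,1],[[-10.8,25,2.0],0,1]]}}

```text
clock: 41.62
tool_pos: [0.4389, 0.1377, 0.0439]
orientation: [-179.9, -0.1, -167.9]
force: [-0.2, 0.6, 1.2]
opening: 0.0006
gripper_force: 0.0
```

Run:
```python
from h import *
b,p=meas([.62,-.025,.17])
p=ctrl.snapshot('wrist'); spots(p,['button_tip','button_pivot'])
```

```text
block [ 0.6232 -0.0245  0.184 ] rel [ 0.0001 -0.0131  0.0253] cost 36.33071517944336 4183
button_tip 0.91 [250.3 247.8] [0.4212 0.0991]
```

Request:
{"method": "apply_moves", "body": {"commands": [[[-0.1,-1.2,0],0,1],[[-0.1,-2.1,0],0,1],[[0.0,-3.1,0],0,1],[[0.2,-4.0,0],0,1],[[0.5,-4.9,0],0,1],[[0.9,-5.75,0],0,1],[[1.45,-6.5,0],0,1],[[2.05,-7.25,0],0,1],[[2.7,-7.9,0],0,1],[[3.5,-8.5,0],0,1],[[4.3,-9.0,0],0,1],[[5.1,-9.4,0],0,1],[[6.0,-9.65,0],0,1],[[6.6,-9.75,0],0,1],[[6.9,-9.8,0],0,1],[[6.9,-9.8,0],0,1]]}}

```text
clock: 43.15
tool_pos: [0.5091, 0.0394, 0.0441]
orientation: [-180.0, 0.0, -168.0]
force: [-0.4, 0.8, -0.0]
opening: 0.0007
gripper_force: 0.0
```

Run:
```python
from h import *
b,p=meas([.62,-.025,.17]); o=ctrl.get_obs(); print(o['tool_pos'])
q=ctrl.snapshot('scene'); spots(q,['button_tip','button_pivot'])
im=np.array(q['img'])[165:285,240:400]; cv2.imwrite('pics/s10.png',cv2.resize(im[...,::-1],None,fx=5,fy=5,interpolation=cv2.INTER_CUBIC))
```

```text
block [ 0.6219 -0.0231  0.1706] rel [-0.001  -0.0116  0.0119] cost 18.782917022705078 2585
[0.50874397 0.03947749 0.04417166]
button_tip 0.66 [315.1 233. ] [0.5328 0.0278]
button_pivot 0.63 [345.4 235.3] [0.5145 0.1109]
```

View pics/s10.png

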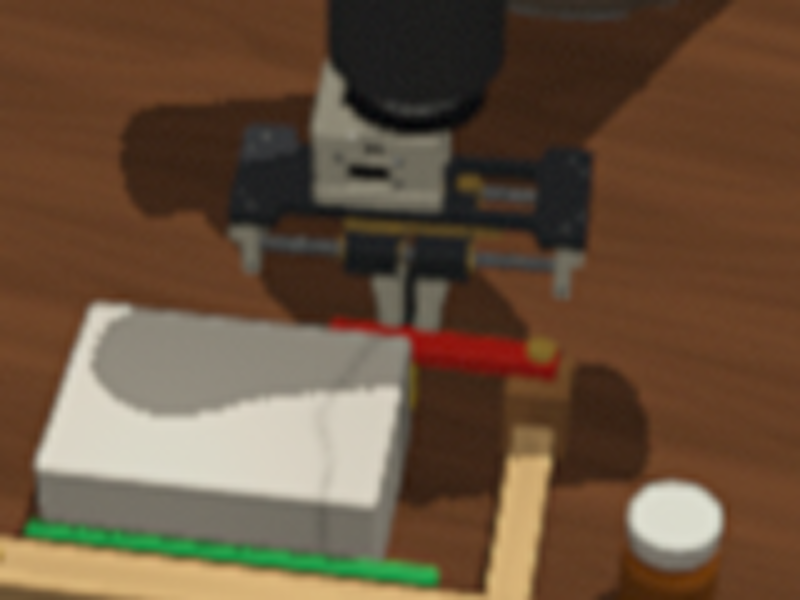

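The red button lies across behind the block (crop pixels 335,322 to 541,350), and the block sits against the green bumper. I'll check the angle.

Run:
```python
from h import *
q=ctrl.snapshot('scene'); im=np.array(q['img']).astype(int)
pv=np.array([.518,.120])
m=(im[...,0]>110)&(im[...,1]<70)&(im[...,2]<70); m[:, :290]=0; m[:,360:]=0;m[:200]=0;m[260:]=0
g=np.zeros((480,640),np.uint8)
for n in range(110,160,5):
    f=n/100; a=.159+np.pi+f; u=np.array([np.cos(a),np.sin(a)]); t=np.array([-u[1],u[0]])
    P=[[*(pv+r*u+w*t),.065] for r,w in((.02,-.009),(.12,-.009),(.12,.009),(.02,.009))]
    g[:]=0; cv2.fillConvexPoly(g,proj(q,P).round().astype(np.int32),1)
    print(f,(g*m).sum(),g.sum())
t=ctrl.snapshot('top'); im=np.array(t['img']).astype(int)
```

```text
1.1 10 193
1.15 11 199
1.2 12 160
1.25 26 179
1.3 34 196
1.35 41 198
1.4 49 188
1.45 96 206
1.5 105 187
1.55 117 208
```

Request:
{"method": "apply_moves", "body": {"commands": [[[0.15,0.02,0],0,1],[[0.3,0.03,0],0,1],[[0.3,0.03,0],0,1],[[0.3,0.03,0],0,1]]}}

```text
clock: 43.78
tool_pos: [0.5114, 0.0398, 0.0443]
orientation: [180.0, 0.0, -168.0]
force: [-1.1, -0.8, 0.3]
opening: 0.0005
gripper_force: 0.3
```

Run:
```python
from h import *
q=ctrl.snapshot('scene'); im=np.array(q['img']).astype(int); print(ctrl.get_obs()['force'].round(1))
m=(im[...,0]>110)&(im[...,1]<70)&(im[...,2]<70); m[:, :290]=0; m[:,360:]=0;m[:200]=0;m[260:]=0
# top edge line of the red bar: centre of visible strip away from the fingers
ys,xs=np.nonzero(m); print(len(xs))
P=np.array([at(q,[x,y],.062)[:2] for x,y in zip(xs,ys)]); r=(P-S[:2]); c,s=np.cos(S[2]),np.sin(S[2])
R=np.c_[c*r[:,0]+s*r[:,1],-s*r[:,0]+c*r[:,1]]
for lo in np.arange(.02,.15,.02):
    k=(R[:,1]>lo)&(R[:,1]<lo+.02); 
    if k.any(): print(round(lo,2),k.sum(),R[k,0].min().round(4),R[k,0].max().round(4))
```

```text
[-0.4  0.3  0.1]
193
0.02 7 -0.0897 -0.0846
0.04 8 -0.0889 -0.0848
0.06 21 -0.0886 -0.0678
0.08 45 -0.0909 -0.0652
0.1 47 -0.0911 -0.0654
0.12 44 -0.0908 -0.0616
0.14 21 -0.0854 -0.067
```

Request:
{"method": "apply_moves", "body": {"commands": [[[-1.5,-0.2,0],0,1],[[-4,-0.8,0],0,1],[[-6,-1.2,2],0,1],[[-7,-1.5,6],0,1],[[-7,-1.5,10],0,1],[[-7,-5,14],0,1],[[-7,-9,16],0,1],[[-7,-13,16],0,1],[[-7,-17,16],0,1],[[-7,-21,16],0,1],[[-7,-21,16],0,1],[[-7,-21,16],0,1]]}}

```text
clock: 44.83
tool_pos: [0.4409, -0.1727, 0.2041]
orientation: [-180.0, -0.0, -168.2]
force: [-0.8, 0.5, 0.2]
opening: 0.0004
gripper_force: 0.0
```

Run:
```python
from h import *
b,p=meas([.62,-.025,.17])
spots(p,['button_tip','button_pivot'])
for n in ('button_tip','button_pivot'):
    r=ctrl.spot_point(p,n)
    if r: print(n, rel(S,[*at(p,r[0]['at'],.058)[:2],0]).round(3))
im=np.array(p['img'])[130:330,210:450]; cv2.imwrite('pics/f.png',cv2.resize(im[...,::-1],None,fx=3,fy=3,interpolation=cv2.INTER_CUBIC))
```

```text
block [ 0.6228 -0.0259  0.1692] rel [-0.0006 -0.0144  0.0105] cost 31.149269104003906 4076
```

View pics/f.png

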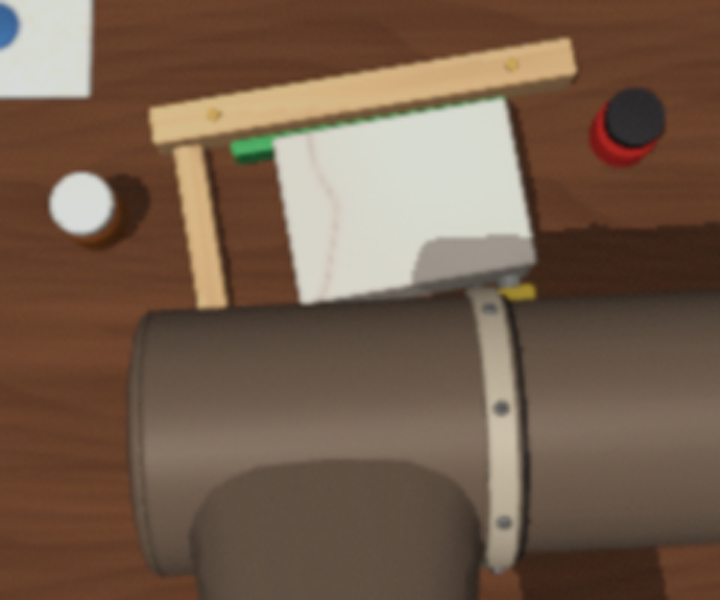

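The block is parallel to the bumper and against it (far edge from 274,138 to 505,98). The button was measured square across, and the arm is clear of everything. I'm handing in.

```bash
python3 -c "
from plant import ctrl
print(ctrl.close_job())"
```

```text
the job is handed in; nothing more can be done
None
```

I handed the job in at about 45 s, but the hand-in gave no verdict. By my last camera fit the block is home within about 1 mm, turned about 0.01 rad and about 14 mm right of the bumper's middle, and the red button measured square (about 1.57 rad) across behind it.

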